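Clamp a wooden blank in the decorating jig

ROBOT

A 7-joint arm with a two-finger parallel gripper is mounted at the origin on the work surface. World frame = base frame: x ahead of the robot, y to its left, z up, the work surface at z = 0. Lengths are in m, angles in rad, forces in N, time in s.
With the tool pointing down it reaches from about 0.375 to 0.925 m from the base axis. Payload 3.1 kg.
Tool frame: the origin (TCP) lies on the centre line of the jaws, within the pads' length; the fingertips stand 11 mm ahead of it and the grasp point (between the pads) lies 8 mm behind it; z points along the fingers, y is the direction in which the jaws open and shut (so a half turn about z gives the same grasp; the last joint's range is limited). The gripper opens to 85 mm and grips with 20 to 120 N. Pads are 22 mm wide; open, the fingers measure 114 mm over their backs; the gripper's body (76 mm by 85 mm) begins 54 mm behind the grasp point. The pads swing forward as they close: fully open they stand 13 mm farther back than shut.
Start: joints at [1.18, 0.383, 0.044, 1.598, -0.018, 1.161, -0.05], TCP at [0.188, -0.622, 0.242] pointing down, gripper open.
Joint ranges: [-2.61, 2.61], [-0.41, 2.15], [-1.48, 1.57], [0, 2.5], [-1.57, 4.71], [0.05, 1.97], [-2.85, 2.85]. Speed limits (rad/s): [2.79, 2.79, 3.14, 3.14, 3.14, 3.14, 3.14].

INTERFACE

Orientations are given as a unit quaternion [x, y, z, w].
In Python, from workcell import arm gives the robot as it stands. The module is installed in compiled form; this text tells all that it offers.
- The arm moves only by the tool drive_tool, never from a script. Its argument "commands" is a list of rows, each a list of 7 numbers: the shift along the world's x, y, z normalised to -1 to 1, where 1 is 20 cm, then the turn, a rotation vector about the world's x, y, z normalised to -1 to 1, where 1 is 2 pi rad, then the closure, from -1 (fully open) to 1 (shut), so that 0 is half open. In form: [[dx, dy, dz, wx, wy, wz, jaw], ...]. A call has 1 to 10 rows; each row is the pose to reach, as a shift and turn from the pose commanded when the call began, turning the shorter way round; what a row does not reach only later rows make up. A row lasts 1/8 s, in which the tool goes at most 62.5 mm and 10.7 degrees, less where a joint would pass 70% of its speed; a pose out of reach is approached as far as the arm can. A call with a number of a shift or a turn outside -1 to 1 is refused whole. A call with a gripper value outside its range is refused whole. The fingers move at their own pace and stop on an object; the grip force is fixed at half the most. Time passes only in rows, so rows that repeat a pose let the fingers close. It gives the time, the measured TCP pose, the force and the opening at its end, in the units of the state.
- arm.get_obs(): the state, without advancing time (a new reading comes with each control period).
- arm.camera(name): name is "side" or "top" or "wrist"; returns a dict with "color" (384x512x3 uint8, red, green, blue), "fov_y" (degrees; the focal length in pixels is half the picture's height over the tangent of half this angle, whatever the lens; pixels are square), "cx", "cy" (the principal point, pixels), "T" (4x4, takes a point from camera to world coordinates); the wrist camera has in their place "tool_from_camera" (4x4, takes a point from camera to tool coordinates, whose origin is the TCP and whose axes are the flange's). Camera axes: x right, y up, looking along -z (the intrinsics and any distortion apply to the point x, -y, -z); pixel columns grow to the right and rows downward; lengths in m; the calibration is good to about 2 mm. A picture is of the moment at which its call begins: read the wrist's pose just before it. There is no depth.
- arm.job_done(): hands the job in, once; it reports no verdict.
Trained networks look in a picture, given as the dict that the camera call returned (one of the last four; its "shot" number tells which), for a name from the list of things; names that differ only in an ending like _2 or _b are one class to them, and where a whole thing is asked for, a point or a joint stands for the part that bears it (a point fixed in the world has none). Each returns a list of dicts, best first, with "confidence" (0 to 1); they miss things now and then, are a little off and sometimes report something else, mostly with a low value. They report only what shows in the picture. A call takes as long as a camera call. They do not tell look-alikes from the thing itself.
- arm.search_frame(picture, query): "location" ([column, row] in pixels, amid what is visible of it).
- arm.outline_of(picture, query): "mask" (384x512 bool, what is visible of it) and "location" ([column, row] in pixels, amid what is visible of it).
- arm.place_of(picture, query): "location" ([column, row] in pixels: a listed point, or the origin of a listed thing).
The state is a dict: "time_s": time; "q": joint angles; "qd": joint speeds; "effort": joint torques, N m; "ee_pos": TCP position; "eef_rot": TCP orientation; "force": force on the tool from outside, world axes, zero at the start; "torque": the same for the moment, N m; "grip_width": finger opening in m.
Only numpy, scipy, OpenCV 4.12 (cv2) and the standard library are available. Lean on these libraries where they do the work, as an engineer would, in place of code of your own. Each camera call takes 0.05 s, during which the arm holds its last target. There are 200 camera calls.

TASK

Get the thin round wooden blank ready for decorating: lay it in the jig's two V supports and let go, then wind the crank handwheel clockwise so that the quill pushes the blank into the headstock tube until it is hard up against the end stop inside. Leave it firmly clamped between quill and stop, but wind gently, for the wood dents if it is forced; move the quill by its handwheel only and leave everything else where it is.

Things in the scene. Friction and masses are not known exactly. Their poses are not given: they have to be found in the camera images.
- blank: The work: plain wooden dowel, 24 mm diameter, 140 mm long, about 45 g, lying on the table among two other pieces of wood. Origin at its centre, x along its axis; both ends alike.
- jig: Fixed jig. Base plate 155 mm (x) by 360 mm (y, -210 to +150 mm), top 12 mm above the table; origin at table height, z up, robot's side -x. The spindle line runs along +y at x = 20, z = 60 mm: gearbox with quill (y -200 to -100, 84 mm high), two V supports (12 mm thick, centred at y = -30 and +45, free gap for the fingers between), headstock tube. The handwheel leans over the gearbox.
- light_edge (a point): Middle of the lower front edge of a flat aluminium LED light bar fixed over the handwheel. Jig's frame: bar x -6 to 38 mm, y -225 to -65, z 236 to 250; two 8 mm posts behind the wheel carry it (x = 34, y = -221 and -69). A vertical gripper does not clear the bar when the crank is at the top of its circle; one held in line with the wheel's axis does.
- cradle_mid (a point): Point on the spindle line between the V supports (8 mm in +y from the jig's origin), 60 mm above the table: where the blank's centre is when it is laid well in the V supports, clear of quill and tube. Axes as the jig's.
- headstock: Steel tube along the spindle line, 40 mm outside, bore 27 mm with a funnelled mouth (37 mm). Origin at the centre of its mouth (95 mm in +y from the jig's origin), y runs into the tube, axes as the jig's. Inside is an end stop that has been set and locked somewhere between 20 and 36 mm behind the mouth; it cannot be seen.
- quill: Steel rod with a flat rubber tip, 20 mm diameter, that slides along the spindle line towards +y. Origin at the centre of the tip's face. 10 mm of travel per radian of the handwheel; fully back the face is 85 mm in -y from the jig's origin; 95 mm of travel at most. The tip is sprung: it gives 6 N per mm and is pressed solid after 5 mm (30 N). More than 60 N dents the blank.
- handwheel (a joint): Angle of the handwheel (rad), 0 with the quill fully back, growing as it is wound clockwise (seen from outside, looking down at the wheel), which pushes the quill towards the headstock; range 0 to 9.5. About 0.10 N m of dry friction holds it where it is left and keeps the clamp tight.
- wheel_center (a point): Centre of the handwheel (rim 48 mm radius, 12 mm thick rim; hub 12 mm above this point). At (-35, -145, 135) mm in the jig's frame. z is the wheel's axis pointing outwards: it leans 0.66 rad from vertical towards the jig's -x. x, y turn with the wheel; the crank knob stands on its -x side.
- knob_grip (a point): Where to grip the crank knob: black knob 20 mm diameter, 38 mm long, free to spin on its pin, standing on the rim parallel to the wheel's axis at 42 mm radius. This point is on the knob's axis, 32 mm outwards of the wheel's plane (the knob spans 9 to 47 mm).
- thick_roller: bystander: round wooden roller, 40 mm diameter, 90 mm long, lying; too thick for the jig; origin at its centre
- square_bar: bystander: square wooden bar 90 x 36 x 36 mm; origin at the centre of its underside, x along it
- marker_a: bystander: black marker pen 130 x 14 x 14 mm lying on the front strip of the jig's base plate; origin under its middle, x along it
- marker_b: bystander: black marker pen 130 x 14 x 14 mm lying on the table; origin under its middle, x along it
- paint_jar: bystander: jar, 56 mm diameter, 60 mm high; origin under its centre
- mug: bystander: white mug, 80 mm diameter, 90 mm high; origin under its centre
- glue_bottle: bystander: white bottle, 48 mm diameter, 130 mm high; origin under its centre
Things that resemble listed ones, but are neither listed nor needed, are in the scene too. Leave any turquoise look-alike of the blank alone.

How it is judged:
On the way:
1. the blank lies in both V supports on the spindle line, let go (x of blank in the frame of cradle_mid between -0.004 and 0.004 m and z of blank in the frame of cradle_mid between -0.004 and 0.004 m and angle between the x axis of blank and the y axis of jig, either way round below 0.06 rad and y of blank in the frame of cradle_mid between -0.03 and 0.06 m and contact force between the fingers and blank below 0.1 N and linear speed of blank below 0.02 m/s), for 0.2 s.
At the end, for the whole second after the job is handed in: The blank is in the headstock tube against the end stop (front end at least 16 mm into the tube), on the spindle line within 4 mm and 0.06 rad, clamped with more than 3 N by the quill and more than 3 N on the headstock's side, everything at rest and released (contact force between quill and blank above 3 N and contact force between blank and headstock above 3 N and y of blank in the frame of headstock above -0.054 m and x of blank in the frame of cradle_mid between -0.004 and 0.004 m and z of blank in the frame of cradle_mid between -0.004 and 0.004 m and angle between the x axis of blank and the y axis of jig, either way round below 0.06 rad and linear speed of each of blank, quill below 0.005 m/s); the robot touches nothing.
It fails at once if the quill presses the blank with more than 60 N (dented wood) (contact force between quill and blank above 60 N).
It fails at once if the fingers push the quill itself (contact force between the fingers and quill above 1 N).
It fails at once if a bystander is moved by more than 30 mm (distance of any of thick_roller, square_bar, marker_a, marker_b, paint_jar, mug, glue_bottle from where it was at the start of the episode above 0.03 m).
It also fails if it takes over 69 s, if anything falls off the work surface, if the arm or the gripper's body presses on something with over 40 N, if the wrist force passes 120 N, or if a joint passes its speed limit or range.

## Working session

There is one attempt and no reset: what is moved stays moved. The work goes in short steps, Python scripts to look and compute and a tool call to move; the robot and the scene stay as the last step left them, time stands still between calls to the robot, and variables do not carry over. Pictures are saved under pics/ and viewed, about 8 in all and at most 12, crops included, and the job is handed in when it is done.

Besides the shell and the picture viewer there is one more tool, called after "Request:" as name(argument=value, ...) on one line, values as JSON. drive_tool: Moves the arm, as the interface text tells. Its arguments: {"type":"object","properties":{"commands":{"type":"array","items":{"type":"array","items":{"type":"number","minimum":-1,"maximum":1}}}},"required":["commands"]}

```bash
mkdir -p pics; cat > h.py <<'E'
import numpy as np, cv2
from scipy.spatial.transform import Rotation as R
from workcell import arm
def pose():
    o=arm.get_obs(); T=np.eye(4); T[:3,:3]=R.from_quat(o['eef_rot']).as_matrix(); T[:3,3]=o['ee_pos']; return T
def shot(n,save=None):
    P=pose(); c=arm.camera(n)
    if n=='wrist': c['T']=P@np.array(c['tool_from_camera'])
    if save: cv2.imwrite('pics/'+save,c['color'][:,:,::-1])
    return c
def f(c): return c['color'].shape[0]/2/np.tan(np.radians(c['fov_y'])/2)
def ray(c,uv):
    T=np.array(c['T']); k=f(c); d=np.array([(uv[0]-c['cx'])/k,-(uv[1]-c['cy'])/k,-1]); d=T[:3,:3]@d
    return T[:3,3],d/np.linalg.norm(d)
def atz(c,uv,z):
    o,d=ray(c,uv); return o+d*(z-o[2])/d[2]
def proj(c,p):
    T=np.array(c['T']); q=T[:3,:3].T@(np.array(p)-T[:3,3]); k=f(c); return np.array([c['cx']+k*q[0]/-q[2],c['cy']-k*q[1]/-q[2]])
def tri(rays):
    A=0;b=0
    for o,d in rays:
        M=np.eye(3)-np.outer(d,d); A=A+M; b=b+M@o
    x=np.linalg.solve(A,b); return x,[np.linalg.norm((np.eye(3)-np.outer(d,d))@(x-o)) for o,d in rays]
E
python3 - <<'E'
from h import *
np.set_printoptions(precision=4,suppress=True)
o=arm.get_obs(); print(o)
cs={}
for n in ['top','side']:
    c=shot(n,n+'0.png'); cs[n]=c; print(n,{k:v for k,v in c.items() if k!='color'})
    for q in ['blank','jig','light_edge','cradle_mid','headstock','quill','wheel_center','knob_grip','thick_roller','square_bar','marker_a','paint_jar','mug','glue_bottle']:
        r=arm.place_of(c,q); print(q,[(np.round(x['location'],1).tolist(),round(x['confidence'],2)) for x in r[:3]])
a,b=[cv2.imread(f'pics/{n}0.png') for n in ('top','side')]
cv2.imwrite('pics/both.png',np.vstack([a,b])[:, :] if 0 else cv2.resize(np.hstack([a,b]),(800,300)))
E
```

```text
{'time_s': 0.0, 'q': array([ 1.1802,  0.3838,  0.0439,  1.5996, -0.0179,  1.1612, -0.0499]), 'qd': array([ 0.0003,  0.0007, -0.0014, -0.0002,  0.0002, -0.001 ,  0.0021]), 'effort': array([  0.0008, -43.3459,   1.0248, -24.9513,   0.0106,   0.0114,
        -0.    ]), 'ee_pos': array([ 0.1873, -0.6214,  0.2409]), 'eef_rot': array([ 0.9893,  0.1459, -0.0003, -0.0013]), 'force': array([0.4859, 0.4649, 0.853 ]), 'torque': array([-0.0081, -0.0511,  0.014 ]), 'grip_width': 0.08481002211659291}
top {'fov_y': 47.89840405879636, 'cx': 256.47475374640067, 'cy': 193.04115495148184, 'T': array([[ 0.0038,  0.9948, -0.1017,  0.3694],
       [-1.    ,  0.0046,  0.007 , -0.006 ],
       [ 0.0074,  0.1017,  0.9948,  1.7599],
       [ 0.    ,  0.    ,  0.    ,  1.    ]]), 'shot': 1}
blank [([164.4, 264.1], 0.78), ([211.3, 240.8], 0.6), ([187.3, 200.9], 0.51)]
jig [([272.9, 190.2], 0.73), ([269.5, 179.9], 0.73)]
light_edge [([316.9, 181.3], 0.61), ([249.4, 185.1], 0.45)]
cradle_mid [([271.4, 182.4], 0.57), ([171.1, 224.5], 0.36)]
headstock [([250.9, 186.8], 0.7)]
quill []
wheel_center [([312.7, 189.3], 
[... 627 characters left out ...]
0.6688,  1.1698],
       [ 0.    ,  0.    ,  0.    ,  1.    ]]), 'shot': 2}
blank [([284.0, 272.9], 0.67), ([222.8, 287.0], 0.61)]
jig [([246.8, 205.2], 0.65), ([224.7, 284.3], 0.33)]
light_edge []
cradle_mid [([242.4, 196.6], 0.97)]
headstock [([234.7, 216.0], 0.64), ([187.7, 285.1], 0.56), ([248.8, 177.4], 0.55)]
quill [([249.3, 177.1], 0.55)]
wheel_center [([265.1, 153.1], 0.58), ([255.1, 127.3], 0.25)]
knob_grip [([277.2, 155.7], 0.57)]
thick_roller [([186.5, 284.9], 0.56)]
square_bar [([245.7, 315.1], 0.77)]
marker_a [([193.2, 340.9], 0.64), ([261.3, 220.1], 0.41)]
paint_jar [([167.5, 237.9], 0.8)]
mug [([293.7, 154.2], 0.62), ([222.8, 286.7], 0.33)]
glue_bottle [([266.4, 145.0], 0.74)]
```

```bash
python3 - <<'E'
import cv2,numpy as np
a=cv2.imread('pics/top0.png')[110:310,110:410]; b=cv2.imread('pics/side0.png')[100:370,140:340]
a=cv2.resize(a,None,fx=2.6,fy=2.6,interpolation=2)
cv2.imwrite('pics/a.png',a); b=cv2.resize(b,None,fx=2.2,fy=2.2,interpolation=2); cv2.imwrite('pics/b.png',b)
E
```

```text
(no output)
```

View pics/a.png

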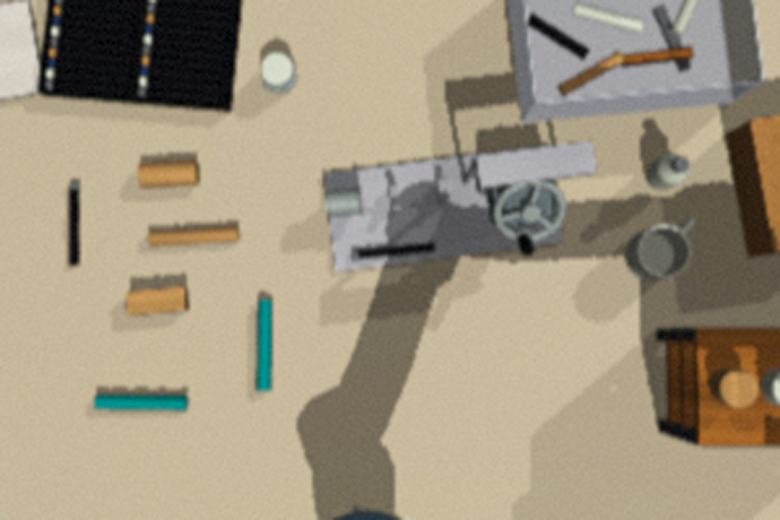

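View pics/b.png

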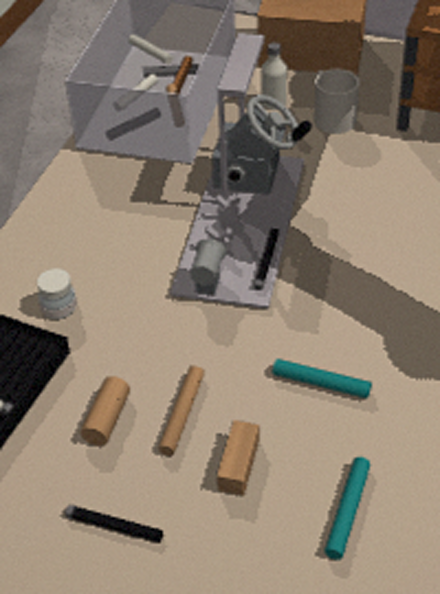

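The top view (a.png) shows the blank at about full-picture pixel (184,200), between the roller and the square bar. The jig's headstock end points left, towards +y, and the crank knob is at the wheel's robot side. The side view agrees, and the two turquoise look-alikes are elsewhere.

```bash
cat > loc.py <<'E'
from h import *
from scipy.optimize import least_squares
np.set_printoptions(precision=4,suppress=True)
t=shot('top'); s=shot('side')
def masks(c,near):
    best=None
    for r in arm.outline_of(c,'blank'):
        d=np.linalg.norm(np.array(r['location'])-near)
        if d<15 and (best is None or d<best[0]): best=(d,r['mask'])
    if best is None: print('no mask'); return None
    return cv2.minAreaRect(np.argwhere(best[1])[:,::-1].astype(np.float32))
print('rect',masks(t,(184,200)),masks(s,(223,287)))
print('end1',tri([ray(t,(201.5,198.8)),ray(s,(229.1,268.2))]),'end2',tri([ray(t,(166.9,201)),ray(s,(216.4,304.5))]))
print('mid z12',atz(t,(184.2,200.2),.012),atz(s,(222.8,286.8),.012))
J={'wheel':(-.035,-.145,.135),'cradle':(.02,.008,.06),'head':(.02,.095,.06),'light':(-.006,-.145,.236),'knob':None}
ob=[(t,'wheel',(312.7,189.3)),(s,'wheel',(265.1,153.1)),(t,'cradle',(271.4,182.4)),(s,'cradle',(242.4,196.6)),(t,'head',(250.9,186.8)),(s,'head',(234.7,216.0)),(t,'light',(316.9,181.3)),
 (t,(-.0775,.15,.012),(238.8,213.8)),(t,(.0775,.15,.012),(234.2,176.2)),(s,(-.0775,.15,.012),(261.8,237.5)),(s,(.0775,.15,.012),(217.3,234.1))]
def W(p,j):
    c,q=np.cos(p[2]),np.sin(p[2]); j=np.array(J[j] if isinstance(j,str) else j); return np.array([p[0]+c*j[0]-q*j[1],p[1]+q*j[0]+c*j[1],j[2]])
fn=lambda p:np.concatenate([proj(c,W(p,j))-u for c,j,u in ob])
r=least_squares(fn,[.45,-.1,0],loss='soft_l1'); print(r.x); print(r.fun.reshape(-1,2))
for n in J:
    if J[n]: print(n,W(r.x,n))
E
python3 loc.py
```

```text
rect ((184.4361114501953, 200.81849670410156), (6.876098155975342, 35.313899993896484), 84.64417266845703) ((221.861328125, 286.1313781738281), (8.714447975158691, 40.83829116821289), 19.983104705810547)
end1 (array([0.5233, 0.2043, 0.0134]), [np.float64(0.00027840321063475994), np.float64(0.0002784032106347954)]) end2 (array([0.512 , 0.3433, 0.0146]), [np.float64(0.00203087878470149), np.float64(0.002030878784701407)])
mid z12 [0.5177 0.2745 0.012 ] [0.5162 0.2762 0.012 ]
[ 0.5609 -0.0864  0.1355]
[[ 1.2172  1.3224]
 [-0.5458  1.8946]
 [-0.302   1.5805]
 [-0.6825 -0.2243]
 [-1.5744  0.0251]
 [ 1.7082 -2.5972]
 [-0.198  -1.7549]
 [ 0.2703 -0.0888]
 [ 0.0349 -0.1446]
 [ 0.1131  1.0939]
 [-0.3655 -1.4769]]
wheel [ 0.5458 -0.2348  0.135 ]
cradle [ 0.5797 -0.0758  0.06  ]
head [0.5679 0.0104 0.06  ]
light [ 0.5746 -0.2309  0.236 ]
```

Request:
drive_tool(commands=[[1, 1, 0, 0, 0, 0.09, -1], [1, 1, 0, 0, 0, 0.09, -1], [1, 1, 0, 0, 0, 0.09, -1], [1, 1, 0, 0, 0, 0.09, -1], [1, 1, 0, 0, 0, 0.09, -1], [1, 1, 0, 0, 0, 0.09, -1]])

```text
time_s: 2.45
ee_pos: [0.3912, -0.4188, 0.2426]
eef_rot: [0.908, 0.42, 0.001, -0.0]
force: [0.2, -1.3, -0.1]
grip_width: 0.0854
```

Request:
drive_tool(commands=[[0, 1, 0, 0, 0, 0.06, -1], [0, 1, 0, 0, 0, 0.06, -1], [0, 1, 0, 0, 0, 0.06, -1], [0, 1, 0, 0, 0, 0.06, -1]])

```text
time_s: 2.95
ee_pos: [0.3871, -0.2195, 0.2423]
eef_rot: [0.814, 0.581, -0.0, -0.0]
force: [-0.2, -0.3, 0.6]
grip_width: 0.0853
```

Request:
drive_tool(commands=[[0, 1, 0, 0, 0, 0.06, -1], [0, 1, 0, 0, 0, 0.06, -1], [0, 1, 0, 0, 0, 0.06, -1], [0, 1, 0, 0, 0, 0.06, -1]])

```text
time_s: 3.45
ee_pos: [0.3881, -0.0202, 0.243]
eef_rot: [0.691, 0.723, 0.0, 0.001]
force: [-0.1, -1.8, -0.7]
grip_width: 0.0856
```

Request:
drive_tool(commands=[[0.4, 1, 0, 0, 0, 0.006, -1], [0.4, 1, 0, 0, 0, 0.006, -1], [0.4, 1, 0, 0, 0, 0.006, -1], [0.4, 1, 0, 0, 0, 0.006, -1], [0.4, 1, 0, 0, 0, 0.006, -1]])

```text
time_s: 4.08
ee_pos: [0.4693, 0.178, 0.2423]
eef_rot: [0.678, 0.735, 0.001, -0.001]
force: [-0.5, 0.1, 0.7]
grip_width: 0.0856
```

Request:
drive_tool(commands=[[0.24, 0.48, -0.2, 0, 0, 0, -1], [0.24, 0.48, -0.2, 0, 0, 0, -1], [0.24, 0.48, -0.2, 0, 0, 0, -1], [0.24, 0.48, -0.2, 0, 0, 0, -1]])

```text
time_s: 4.58
ee_pos: [0.5164, 0.2704, 0.2015]
eef_rot: [0.68, 0.733, -0.001, 0.001]
force: [-0.1, -0.1, -0.0]
grip_width: 0.0855
```

```bash
cat > wb.py <<'E'
from h import *
np.set_printoptions(precision=4,suppress=True)
P=pose(); print(P[:3,3],'tool y angle',np.arctan2(P[1,1],P[0,1]))
c=shot('wrist','w1.png')
print('exp px',proj(c,(.517,.275,.012)))
for r in arm.outline_of(c,'blank'):
    rect=cv2.minAreaRect(np.argwhere(r['mask'])[:,::-1].astype(np.float32)); b=cv2.boxPoints(rect)
    e=sorted([(np.linalg.norm(b[i]-b[(i+1)%4]),i) for i in range(2)])[0][1]
    m=[(b[e]+b[e+1])/2,(b[(e+2)%4]+b[(e+3)%4])/2]
    w=[atz(c,x,.012) for x in m]; d=w[0]-w[1]; d*=np.sign(d[1])
    print(round(r['confidence'],2),r['location'],rect,'ends',*w,'mid',(w[0]+w[1])/2,'len',np.linalg.norm(d),'yaw',np.arctan2(-d[0],d[1]))
E
python3 wb.py
```

```text
[0.5164 0.2704 0.2015] tool y angle 0.07578954257444051
exp px [259.7859 167.0772]
0.79 [105.2, 247.9] ((110.57540893554688, 249.80856323242188), (125.38203430175781, 20.566444396972656), 3.6214847564697266) ends [0.2735 0.1601 0.012 ] [0.4217 0.1606 0.012 ] mid [0.3476 0.1604 0.012 ] len 0.14816684853409712 yaw -1.5672790929629203
0.7 [262.9, 162.8] ((261.5, 166.49998474121094), (22.999996185302734, 128.99996948242188), 0.0) ends [0.5134 0.3426 0.012 ] [0.525  0.1987 0.012 ] mid [0.5192 0.2707 0.012 ] len 0.1443674131971895 yaw 0.07997906113041986
0.61 [10.6, 89.1] ((8.499999046325684, 74.5), (149.90664672851562, 29.698486328125), 81.8698959350586) ends [0.265  0.4135 0.012 ] [0.26   0.2757 0.012 ] mid [0.2625 0.3446 0.012 ] len 0.13797034476198694 yaw -0.03668606397145792
```

View pics/w1.png

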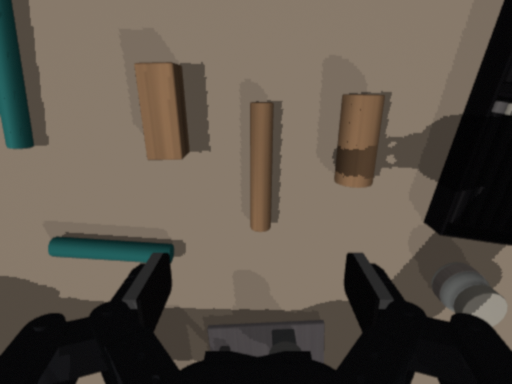

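The wrist view shows the blank at columns 250–272, rows 101–230. It has about 70 mm of free space on both sides, and the turquoise look-alikes are well away. Next I descend with the jaws partly open.

Request:
drive_tool(commands=[[0.0125, -0.0075, -0.3, 0, 0, 0.0008, -0.3], [0.0125, -0.0075, -0.6, 0, 0, 0.0008, -0.3], [0.0125, -0.0075, -0.75, 0, 0, 0.0008, -0.3], [0.0125, -0.0075, -0.85, 0, 0, 0.0008, -0.3], [0.0125, -0.0075, -0.93, 0, 0, 0.0008, -0.3], [0.0125, -0.0075, -0.93, 0, 0, 0.0008, -0.3], [0.0125, -0.0075, -0.93, 0, 0, 0.0008, 1], [0.0125, -0.0075, -0.93, 0, 0, 0.0008, 1], [0.0125, -0.0075, -0.93, 0, 0, 0.0008, 1], [0.0125, -0.0075, -0.93, 0, 0, 0.0008, 1]])

```text
time_s: 5.92
ee_pos: [0.5193, 0.2731, 0.0179]
eef_rot: [0.677, 0.736, 0.001, 0.001]
force: [-0.9, 0.2, 7.2]
grip_width: 0.0217
```

Request:
drive_tool(commands=[[0, 0, 0, 0, 0, 0, 1], [0, 0, 0, 0, 0, 0, 1], [0, 0, 0, 0, 0, 0, 1]])

```text
time_s: 6.3
ee_pos: [0.5193, 0.273, 0.0179]
eef_rot: [0.677, 0.736, 0.001, 0.001]
force: [-0.4, -0.6, 6.2]
grip_width: 0.0218
```

Request:
drive_tool(commands=[[0, 0, 0.1, 0, 0, 0, 1], [0, 0, 0.4, 0, 0, 0, 1], [0, 0, 0.7, 0, 0, 0, 1], [-0.1, -0.3, 0.92, 0, 0, 0, 1], [-0.1, -0.6, 0.92, 0, 0, 0, 1], [-0.1, -0.9, 0.92, 0, 0, 0, 1], [-0.1, -1, 0.92, 0, 0, 0, 1], [-0.1, -1, 0.92, 0, 0, 0, 1]])

```text
time_s: 7.3
ee_pos: [0.498, 0.0688, 0.2007]
eef_rot: [0.679, 0.734, -0.001, 0.001]
force: [0.5, 0.5, -0.2]
grip_width: 0.0217
```

```bash
cat > wj.py <<'E'
import sys,pickle
from h import *
n=sys.argv[1]; P=pose(); print(P[:3,3],arm.get_obs()['grip_width'])
c=shot('wrist',f'j{n}.png'); D={}
for q in ['jig','cradle_mid','headstock','quill','wheel_center','knob_grip','light_edge']:
    r=arm.place_of(c,q); D[q]=[(np.round(x['location'],1).tolist(),round(x['confidence'],2)) for x in r[:3]]; print(q,D[q])
p=(.5609,-.0864,.1355); cc,s=np.cos(p[2]),np.sin(p[2])
for k,j in {'wheel':(-.035,-.145,.135),'cradle':(.02,.008,.06),'head':(.02,.095,.06),'light':(-.006,-.145,.236),'fr+':(-.0775,.15,.012)}.items():
    print('exp',k,proj(c,(p[0]+cc*j[0]-s*j[1],p[1]+s*j[0]+cc*j[1],j[2])))
c.pop('color',None) if 0 else None
pickle.dump((c,D),open(f'j{n}.pkl','wb'))
E
python3 wj.py 1
```

```text
[0.49801737 0.06876452 0.20067353] 0.021655045686238345
jig []
cradle_mid []
headstock [([326.7, 245.8], 0.88)]
quill []
wheel_center []
knob_grip [([326.8, 243.9], 0.23)]
light_edge []
exp wheel [282.18152528 489.77452202]
exp cradle [322.53174405 315.26598936]
exp head [323.56113139 244.86732736]
exp light [333.76825124 664.42043166]
exp fr+ [226.63864333 184.0183265 ]
```

Request:
drive_tool(commands=[[0, -0.2, 0, 0, 0, 0, 1], [0, -0.55, 0, 0, 0, 0, 1], [0, -0.6, 0, 0, 0, 0, 1], [0, -0.6, 0, 0, 0, 0, 1]])

```text
time_s: 8.2
ee_pos: [0.4981, -0.0488, 0.2]
eef_rot: [0.678, 0.735, 0.0, -0.0]
force: [0.6, 1.4, -0.2]
grip_width: 0.022
```

```bash
python3 wj.py 2; python3 -c "
import cv2,numpy as np
cv2.imwrite('pics/j12.png',cv2.resize(np.hstack([cv2.imread('pics/j1.png'),cv2.imread('pics/j2.png')]),(800,300),interpolation=3))"
```

```text
[ 0.49809479 -0.04880034  0.200041  ] 0.02195512309619537
jig [([313.3, 204.9], 0.93)]
cradle_mid [([339.0, 220.7], 0.7)]
headstock [([346.7, 128.3], 0.66)]
quill [([343.4, 296.9], 0.58)]
wheel_center []
knob_grip []
light_edge []
exp wheel [295.1497104  409.78548075]
exp cradle [340.3049508  217.96698183]
exp head [343.58352373 127.1435018 ]
exp light [364.96743614 579.32256711]
exp fr+ [232.36274231  69.89895676]
```

View pics/j12.png

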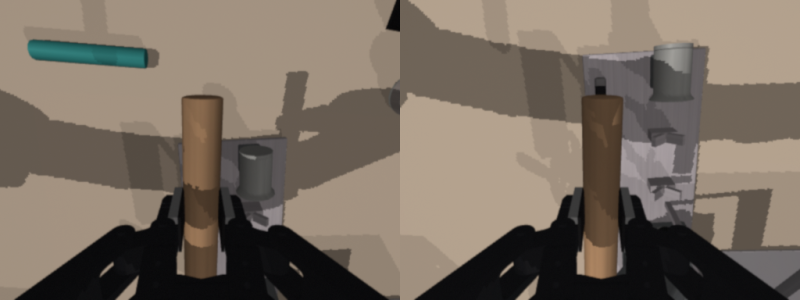

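```bash
cat > fit.py <<'E'
from h import *
import pickle
from scipy.optimize import least_squares
np.set_printoptions(precision=4,suppress=True)
c1,D1=pickle.load(open('j1.pkl','rb')); c2,D2=pickle.load(open('j2.pkl','rb'))
ob=[(c1,(.02,.095,.06),(326.7,245.8)),(c2,(.02,.095,.06),(346.7,128.3)),(c2,(.02,.008,.06),(339,220.7)),(c2,(0,0,0),(313.3,204.9)),
(c2,(-.0775,.15,.012),(236.8,74.2)),(c2,(.0775,.15,.012),(394,60)),(c1,(.0775,.15,.012),(364.8,175.4))]
def W(p,j):
    c,q=np.cos(p[2]),np.sin(p[2]); return np.array([p[0]+c*j[0]-q*j[1],p[1]+q*j[0]+c*j[1],j[2]])
fn=lambda p:np.concatenate([proj(c,W(p,j))-u for c,j,u in ob])
r=least_squares(fn,[.56,-.09,.13],loss='soft_l1'); print(r.x); print(fn(r.x).reshape(-1,2))
for n,j in {'target':(.02,.014,.06),'cradle':(.02,.008,.06),'wheel':(-.035,-.145,.135)}.items(): print(n,W(r.x,j))
p=np.array([.5609,-.0864,.1355]);print(fn(p).reshape(-1,2))
im=cv2.imread('pics/j2.png')[40:300,200:420]; cv2.imwrite('pics/j2z.png',cv2.resize(im,None,fx=2.3,fy=2.3,interpolation=2))
E
python3 fit.py
```

```text
[ 0.5656 -0.0874  0.155 ]
[[-0.5127  0.0041]
 [-0.1443  0.0765]
 [ 5.7469 -1.8259]
 [ 0.1774  0.8502]
 [-2.5486 -0.9683]
 [-0.5347  0.5494]
 [ 4.4142  0.8083]]
target [ 0.5832 -0.0704  0.06  ]
cradle [ 0.5841 -0.0764  0.06  ]
wheel [ 0.5534 -0.236   0.135 ]
[[-3.1389 -0.9327]
 [-3.1165 -1.1565]
 [ 1.305  -2.733 ]
 [-3.6799 -0.2182]
 [-4.4373 -4.301 ]
 [-2.1596  0.5264]
 [ 2.9745  0.7949]]
```

View pics/j2z.png

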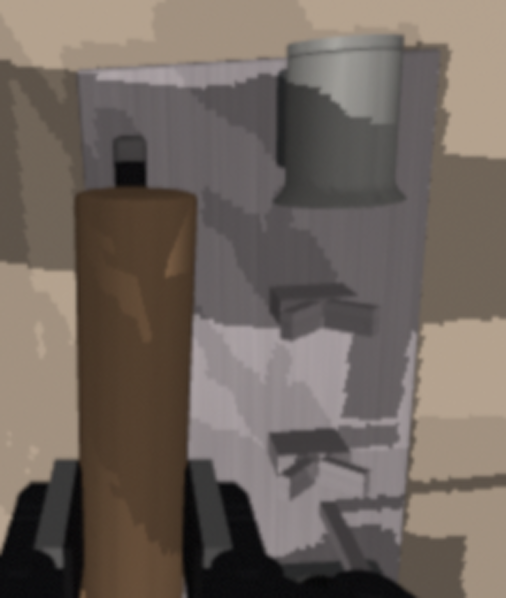

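```bash
cat >> fit.py <<'E'
print('---'); print('cam',c2['T'][:3,3])
ob=[(c2,(.02,.045,.043),(339.6,None)),(c2,(.02,-.03,.043),(338.3,None)),(c2,(.02,.095,.08),(347.4,None)),(c2,(.02,.145,.08),(350,None)),
(c1,(.02,.095,.06),(326.7,245.8)),(c2,(.02,.095,.06),(346.7,128.3)),(c2,(-.0775,.15,.012),(234.3,70.4)),(c2,(.0775,.15,.012),(394.3,60))]
def fn(p):
    o=[]
    for c,j,u in ob:
        q=proj(c,W(p,j)); o.append(q[0]-u[0]); o.append(q[1]-u[1] if u[1] else 0)
    return np.array(o)
r=least_squares(fn,[.56,-.09,.13],loss='soft_l1'); print(r.x); print(fn(r.x).reshape(-1,2))
for n,j in {'target':(.02,.014,.06),'cradle':(.02,.008,.06),'wheel':(-.035,-.145,.135)}.items(): print(n,W(r.x,j))
E
python3 fit.py | sed -n '/---/,$p'
```

```text
---
cam [0.4896 0.0349 0.3319]
[ 0.5639 -0.0867  0.1446]
[[ 0.0491  0.    ]
 [-0.2951  0.    ]
 [ 5.3012  0.    ]
 [ 5.1276  0.    ]
 [-1.0694 -0.6038]
 [-0.7616 -0.7188]
 [-0.2034  0.9231]
 [-0.8131  0.3996]]
target [ 0.5817 -0.0699  0.06  ]
cradle [ 0.5826 -0.0759  0.06  ]
wheel [ 0.5502 -0.2352  0.135 ]
```

```bash
python3 - <<'E'
from h import *
import pickle
c2,_=pickle.load(open('j2.pkl','rb'))
a=atz(c2,(259.6,127),.194); b=atz(c2,(257.6,290),.194); d=a-b
print(a,b,'yaw',np.arctan2(-d[0],d[1]))
P=pose(); print(P[:3,3], np.arctan2(P[1,1],P[0,1]))
print('axis x at tcp y',b[0]+(P[1,3]-b[1])/d[1]*d[0])
m=atz(c2,(259.6,122),.206); print('front top edge',m)
E
```

```text
[0.49188347 0.01953588 0.194     ] [ 0.49798374 -0.06641612  0.194     ] yaw 0.0708541511783987
[ 0.49822557 -0.04645891  0.20037634] 0.08667270549258588
axis x at tcp y 0.4965673177455805
front top edge [0.49151481 0.02286211 0.206     ]
```

Request:
drive_tool(commands=[[0.2, -0.06, 0, 0, 0, 0.005, 1], [0.4, -0.112, 0, 0, 0, 0.01, 1], [0.415, -0.112, 0, 0, 0, 0.01, 1], [0.415, -0.112, -0.2, 0, 0, 0.01, 1], [0.415, -0.112, -0.4, 0, 0, 0.01, 1], [0.415, -0.112, -0.55, 0, 0, 0.01, 1], [0.415, -0.112, -0.55, 0, 0, 0.01, 1], [0.415, -0.112, -0.55, 0, 0, 0.01, 1]])

```text
time_s: 9.6
ee_pos: [0.5818, -0.0697, 0.0915]
eef_rot: [0.653, 0.757, 0.001, 0.001]
force: [0.3, -0.3, -0.7]
grip_width: 0.0216
```

```bash
python3 - <<'E'
from h import *
P=pose(); print(P[:3,3], np.arctan2(P[1,1],P[0,1]))
c=shot('wrist','p1.png'); s=shot('side','s1.png')
a=cv2.resize(cv2.imread('pics/p1.png'),(512,384)); b=cv2.resize(cv2.imread('pics/s1.png')[150:250,200:290],(346,384),interpolation=2)
cv2.imwrite('pics/p1s.png',cv2.resize(np.hstack([a,b]),(798,357)))
E
```

```text
[ 0.58175372 -0.0696926   0.09154289] 0.14761643131608174
```

View pics/p1s.png

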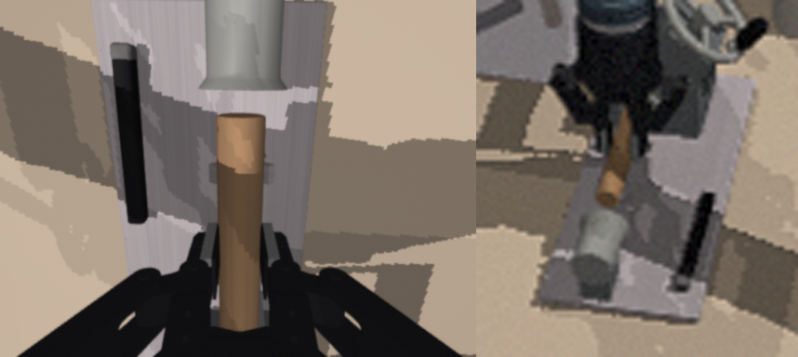

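The blank (centre column about 241) lines up with the V support (210–272) and the tube mouth (about 243). There's room in front of the funnel. Lowering it now.

Request:
drive_tool(commands=[[0, 0, -0.05, 0, 0, 0, 1], [0, 0, -0.09, 0, 0, 0, 1], [0, 0, -0.115, 0, 0, 0, 1], [0, 0, -0.115, 0, 0, 0, 1]])

```text
time_s: 10.2
ee_pos: [0.5817, -0.0701, 0.0672]
eef_rot: [0.653, 0.757, 0.0, 0.0]
force: [1.3, 1.1, -0.0]
grip_width: 0.0217
```

Request:
drive_tool(commands=[[0, 0, -0.006, 0, 0, 0, 1], [0, 0, -0.01, 0, 0, 0, 1], [0, 0, -0.01, 0, 0, 0, 1]])

```text
time_s: 10.58
ee_pos: [0.5825, -0.07, 0.0662]
eef_rot: [0.653, 0.757, 0.001, 0.001]
force: [1.8, 0.8, 3.5]
grip_width: 0.0217
```

Request:
drive_tool(commands=[[0, 0, 0, 0, 0, 0, 0.3], [0, 0, 0, 0, 0, 0, -0.2], [0, 0, 0, 0, 0, 0, -0.3], [0, 0, 0, 0, 0, 0, -0.3], [0, 0, 0.1, 0, 0, 0, -0.3], [0, 0, 0.3, 0, 0, 0, -0.3], [0, 0, 0.6, 0, 0, 0, -0.3], [0, 0, 0.7, 0, 0, 0, -0.3], [-0.2, 0, 0.7, 0, 0, 0, -0.3], [-0.4, 0, 0.7, 0, 0, 0, -0.3]])

```text
time_s: 11.82
ee_pos: [0.5006, -0.0699, 0.2062]
eef_rot: [0.653, 0.757, 0.0, 0.0]
force: [-0.5, 0.4, 0.1]
grip_width: 0.0553
```

```bash
python3 - <<'E'
from h import *
P=pose(); print(P[:3,3])
c=shot('wrist','p2.png'); s=shot('side','s2.png'); t=shot('top','t2.png')
for k in (s,t,c):
  for q in ('wheel_center','knob_grip','blank'):
    print(q,[(np.round(x['location'],1).tolist(),round(x['confidence'],2)) for x in arm.place_of(k,q)[:3]])
a=cv2.imread('pics/p2.png')[:, 150:450]; b=cv2.resize(cv2.imread('pics/s2.png')[110:250,200:300],(274,384),interpolation=2); d=cv2.resize(cv2.imread('pics/t2.png')[160:225,270:345],(443,384),interpolation=2)
cv2.imwrite('pics/p2s.png',cv2.resize(np.hstack([a,b,d]),(798,302)))
E
```

```text
[ 0.50055079 -0.06990859  0.2061977 ]
wheel_center [([295.6, 154.0], 0.64), ([265.7, 152.9], 0.54)]
knob_grip []
blank [([287.6, 271.4], 0.79), ([292.8, 329.7], 0.68), ([240.7, 195.2], 0.67)]
wheel_center [([314.7, 191.5], 0.55)]
knob_grip [([311.0, 201.0], 0.39)]
blank [([210.4, 244.0], 0.78), ([268.0, 181.5], 0.58), ([164.0, 265.7], 0.58)]
wheel_center []
knob_grip []
blank [([336.9, 191.6], 0.82)]
```

View pics/p2s.png

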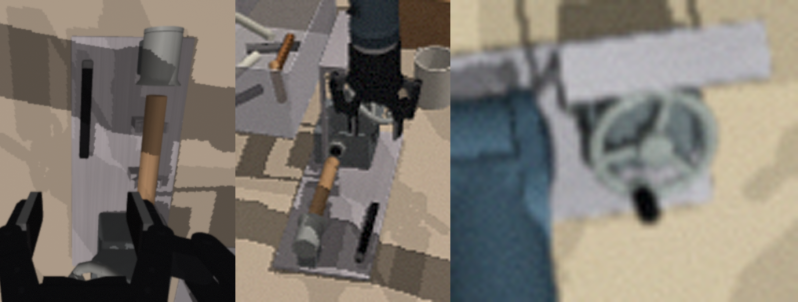

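```bash
cat > wheel.py <<'E'
from h import *
np.set_printoptions(precision=4,suppress=True)
p=(.5639,-.0867,.1446)
Rz=R.from_euler('z',p[2]).as_matrix(); o=np.array([p[0],p[1],0])
n=Rz@np.array([-np.sin(.66),0,np.cos(.66)]); u=Rz@np.array([np.cos(.66),0,np.sin(.66)]); v=np.cross(n,u) # v = jig +y
C=o+Rz@np.array([-.035,-.145,.135])
# phi: clockwise from -u (seen from outside): direction = -u cos + (-n x -u)= +v sin
def knob(phi,h=.032): return C+.042*(-u*np.cos(phi)+v*np.sin(phi))+h*n
E
python3 - <<'E'
from wheel import *
t=shot('top'); s=shot('side')
print('C',C,'n',n,'u',u,'v',v)
print('tri knob',tri([ray(t,(312.7,204.1)),ray(s,(277.2,155.7))]),'tri wheel',tri([ray(t,(312.7,189.3)),ray(s,(265.1,153.1))]))
print('C px',proj(t,C),proj(s,C),'hub top',proj(t,C+.012*n))
for ph in (-.4,-.2,0,.2,.4): print(ph,knob(ph),proj(t,knob(ph)),proj(s,knob(ph)),'tip',proj(t,knob(ph,.047)))
E
```

```text
C [ 0.5502 -0.2352  0.135 ] n [-0.6067 -0.0883  0.79  ] u [0.7817 0.1138 0.6131] v [-0.1441  0.9896 -0.    ]
tri knob (array([ 0.4948, -0.2275,  0.1487]), [np.float64(0.0012097979957504826), np.float64(0.0012097979957503362)]) tri wheel (array([ 0.5458, -0.2293,  0.148 ]), [np.float64(0.003646166658279004), np.float64(0.0036461666582790174)])
C px [314.0185 189.4862] [263.4564 154.7098] hub top [314.6713 191.1342]
-0.4 [ 0.5029 -0.2586  0.1366] [320.4012 201.936 ] [277.7661 153.0128] tip [321.2717 204.1049]
-0.2 [ 0.4998 -0.251   0.135 ] [318.3244 202.7764] [277.9788 154.7146] tip [319.178  204.9504]
0 [ 0.4979 -0.2428  0.1345] [316.1492 203.2682] [277.8309 156.2262] tip [316.9856 205.4457]
0.2 [ 0.4974 -0.2345  0.135 ] [313.959  203.3926] [277.3246 157.4866] tip [314.7785 205.5719]
0.4 [ 0.4981 -0.2263  0.1366] [311.8374 203.1445] [276.4757 158.4432] tip [312.641  205.3238]
```

The blank is lying in both Vs. The knob looks to be about 0.3 rad past the wheel's lowest point. Next I tilt the tool into line with the wheel axis and take a closer look.

Request:
drive_tool(commands=[[-0.286, -0.2, 0, 0.0038, -0.026, 0, -0.3], [-0.286, -0.4, 0, 0.0075, -0.052, 0, -0.3], [-0.286, -0.6, 0, 0.0113, -0.078, 0, -0.3], [-0.286, -0.84, 0, 0.0151, -0.1039, 0, -0.3], [-0.286, -0.84, 0, 0.0151, -0.1039, 0, -0.3], [-0.286, -0.84, 0, 0.0151, -0.1039, 0, -0.3], [-0.286, -0.84, 0, 0.0151, -0.1039, 0, -0.3]])

```text
time_s: 13.4
ee_pos: [0.4424, -0.2395, 0.2044]
eef_rot: [0.62, 0.715, 0.244, 0.212]
force: [0.0, -0.4, -0.1]
grip_width: 0.0554
```

```bash
python3 - <<'E'
from wheel import *
import pickle
P=pose(); print(P); print(arm.get_obs()['q'])
c=shot('wrist','k1.png')
for q in ('wheel_center','knob_grip','quill','light_edge'):
    print(q,[(np.round(x['location'],1).tolist(),round(x['confidence'],2)) for x in arm.place_of(c,q)[:3]])
print('C px',proj(c,C))
for ph in (-.4,-.2,0,.2,.4): print(ph,proj(c,knob(ph)),'tip',proj(c,knob(ph,.047)))
pickle.dump(c,open('k1.pkl','wb'))
E
```

```text
[[-0.1414  0.7831  0.6056  0.4424]
 [ 0.9899  0.1116  0.0869 -0.2395]
 [ 0.0004  0.6117 -0.7911  0.2044]
 [ 0.      0.      0.      1.    ]]
[ 1.212   0.0015 -0.5058  2.3052 -0.9683  0.5902  1.6107]
wheel_center [([305.5, 199.5], 0.66)]
knob_grip [([264.1, 200.1], 0.95)]
quill [([296.5, 119.3], 0.64)]
light_edge [([440.2, 233.0], 0.75)]
C px [306.0604 203.0996]
-0.4 [263.1941 236.0943] tip [263.5355 245.0792]
-0.2 [260.1389 227.0823] tip [260.2947 235.6095]
0 [259.0903 217.4863] tip [259.1821 225.5127]
0.2 [260.1574 207.6691] tip [260.3181 215.1685]
0.4 [263.3681 198.0275] tip [263.7371 204.9951]
```

View pics/k1.png

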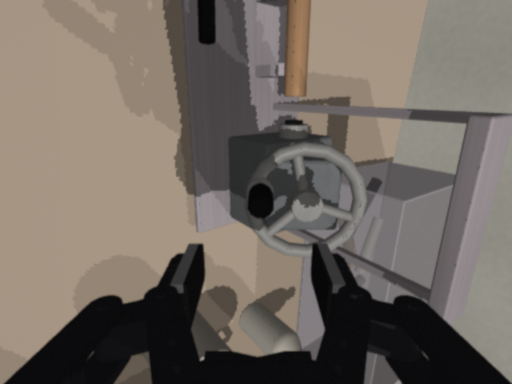

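```bash
python3 - <<'E'
from wheel import *
import pickle
c=pickle.load(open('k1.pkl','rb'))
a=np.linspace(0,6.28,200)
for rr in (.048,.054):
    q=np.array([proj(c,C+rr*(u*np.cos(x)+v*np.sin(x))) for x in a]); print(rr,'l/r',q[:,0].min(),q[:,0].max(),'t/b',q[:,1].min(),q[:,1].max())
print('hub',proj(c,C+.012*n),'+1cm u',proj(c,C+.01*u),'+1cm v',proj(c,C+.01*v))
for ph in (.2,.3,.4,.5): print(ph,proj(c,knob(ph)),'tip',proj(c,knob(ph,.047)))
im=cv2.imread('pics/k1.png')[120:270,225:385]; cv2.imwrite('pics/k1z.png',cv2.resize(im,None,fx=4,fy=4,interpolation=2))
E
```

```text
0.048 l/r 252.19577243048636 360.2550151861096 t/b 149.61971311929608 250.77980977421672
0.054 l/r 245.4567801298704 367.0797158124146 t/b 142.47382842263303 256.3787024643359
hub [308.1827 208.0709] +1cm u [317.2853 203.0809] +1cm v [306.6254 192.4694]
0.2 [260.1574 207.6691] tip [260.3181 215.1685]
0.3 [261.4966 202.8006] tip [261.7438 210.0333]
0.4 [263.3681 198.0275] tip [263.7371 204.9951]
0.5 [265.7607 193.4024] tip [266.2864 200.1098]
```

View pics/k1z.png

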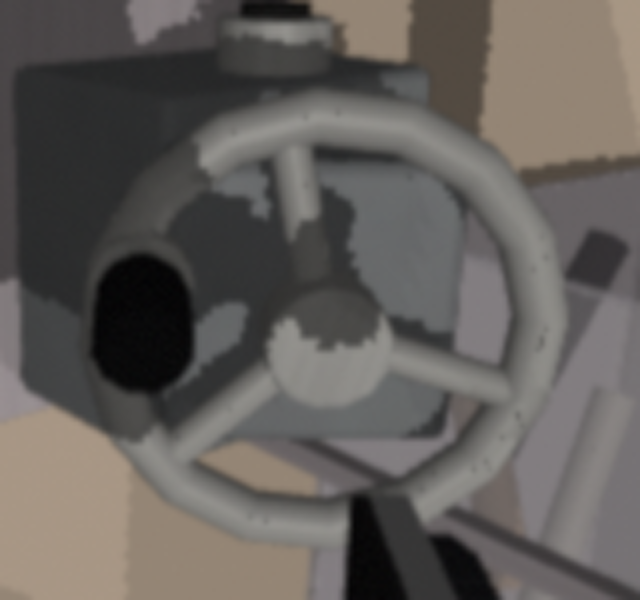

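Request:
drive_tool(commands=[[0.07, 0.018, -0.085, 0, 0, 0, -0.3], [0.1385, 0.0355, -0.171, 0, 0, 0, -0.3], [0.1385, 0.0355, -0.171, 0, 0, 0, -0.3], [0.1385, 0.0355, -0.171, 0, 0, 0, -0.3]])

```text
time_s: 14.15
ee_pos: [0.4719, -0.2309, 0.1716]
eef_rot: [0.618, 0.717, 0.245, 0.212]
force: [0.1, -0.4, -0.6]
grip_width: 0.0552
```

```bash
python3 - <<'E'
from wheel import *
P=pose(); d=P[:3,3]-C; print(P[:3,3],'u,v,n mm',1e3*np.array([d@u,d@v,d@n]), 'want',-.042*np.cos(.38),.042*np.sin(.38))
print('tool z . n',P[:3,2]@n, P[:3,1]@u)
c=shot('wrist','k2.png')
print([(np.round(x['location'],1).tolist(),round(x['confidence'],2)) for x in arm.place_of(c,'knob_grip')[:3]])
for ph in (.2,.3,.4,.5): print(ph,proj(c,knob(ph)),'tip',proj(c,knob(ph,.047)))
m=(c['color'].max(2)<25)&(cv2.circle(np.zeros((384,512),np.uint8),tuple(int(x) for x in proj(c,knob(.38,.04))),45,1,-1)>0)
k,l,st,ce=cv2.connectedComponentsWithStats(m.astype(np.uint8)); print(st[1:][st[1:,4]>60],ce[1:][st[1:,4]>60])
E
```

```text
[ 0.4719 -0.2309  0.1716] u,v,n mm [-38.207   15.5675  76.0085] want -0.03900391469421343 0.015578659715345274
tool z . n -0.9999999913165261 0.999993470941239
[([256.9, 234.7], 0.6)]
0.2 [254.3459 239.2244] tip [254.1335 250.8189]
0.3 [255.9632 233.5569] tip [255.876  244.7909]
0.4 [258.228  227.9915] tip [258.3188 238.8655]
0.5 [261.1284 222.5904] tip [261.4502 233.1092]
[[ 239  208   31   45 1137]] [[254.3122 230.9842]]
```

Request:
drive_tool(commands=[[0.05, 0.007, -0.07, 0, 0, 0, -0.3], [0.1, 0.014, -0.14, 0, 0, 0, -0.3], [0.1425, 0.0205, -0.198, 0, 0, 0, -0.3], [0.1425, 0.0205, -0.198, 0, 0, 0, -0.3], [0.1425, 0.0205, -0.198, 0, 0, 0, 0.3], [0.1425, 0.0205, -0.198, 0, 0, 0, 1], [0.1425, 0.0205, -0.198, 0, 0, 0, 1], [0.1425, 0.0205, -0.198, 0, 0, 0, 1], [0.1425, 0.0205, -0.198, 0, 0, 0, 1]])

```text
time_s: 15.38
ee_pos: [0.4999, -0.2277, 0.1322]
eef_rot: [0.618, 0.716, 0.244, 0.213]
force: [-5.4, -0.4, 4.6]
grip_width: 0.0181
```

```bash
cat > st.py <<'E'
from wheel import *
o=arm.get_obs(); d=o['ee_pos']-C; a,b,h=d@u,d@v,d@n; F=o['force']; ph=np.arctan2(b,-a); tg=u*np.sin(ph)+v*np.cos(ph); rad=-u*np.cos(ph)+v*np.sin(ph)
print('t',o['time_s'],'u,v,n mm',np.round([a*1e3,b*1e3,h*1e3],1),'phi',round(ph,3),'r',round(np.hypot(a,b)*1e3,1),'F tan,rad,n',np.round([F@tg,F@rad,F@n],1),'grip',o['grip_width'],'q',o['q'])
E
python3 st.py
```

```text
t 15.375 u,v,n mm [-40.1  14.7  27.6] phi 0.351 r 42.7 F tan,rad,n [-0.1  1.5  6.9] grip 0.01812076941610627 q [ 1.1426  0.2413 -0.5891  2.2765 -1.1002  0.3325  1.7477]
```

```bash
cat > rows.py <<'E'
import sys; from wheel import *
p0,step,N=map(float,sys.argv[1:4]); print([ (np.round((knob(p0+step*k)-knob(p0))/.2,3)).tolist()+[0,0,0,1] for k in range(1,int(N)+1)])
E
python3 rows.py .36 .15 10; python3 rows.py 1.86 .2 10
```

```text
[[0.006, 0.03, 0.008, 0, 0, 0, 1], [0.016, 0.058, 0.019, 0, 0, 0, 1], [0.029, 0.083, 0.032, 0, 0, 0, 1], [0.045, 0.106, 0.047, 0, 0, 0, 1], [0.064, 0.125, 0.063, 0, 0, 0, 1], [0.085, 0.14, 0.081, 0, 0, 0, 1], [0.108, 0.15, 0.1, 0, 0, 0, 1], [0.132, 0.157, 0.119, 0, 0, 0, 1], [0.157, 0.158, 0.138, 0, 0, 0, 1], [0.182, 0.155, 0.157, 0, 0, 0, 1]]
[[0.033, -0.011, 0.024, 0, 0, 0, 1], [0.063, -0.03, 0.045, 0, 0, 0, 1], [0.091, -0.057, 0.063, 0, 0, 0, 1], [0.114, -0.089, 0.077, 0, 0, 0, 1], [0.131, -0.125, 0.087, 0, 0, 0, 1], [0.143, -0.165, 0.092, 0, 0, 0, 1], [0.149, -0.207, 0.091, 0, 0, 0, 1], [0.148, -0.248, 0.086, 0, 0, 0, 1], [0.14, -0.288, 0.075, 0, 0, 0, 1], [0.126, -0.325, 0.06, 0, 0, 0, 1]]
```

Request:
drive_tool(commands=[[0.006, 0.03, 0.008, 0, 0, 0, 1], [0.016, 0.058, 0.019, 0, 0, 0, 1], [0.029, 0.083, 0.032, 0, 0, 0, 1], [0.045, 0.106, 0.047, 0, 0, 0, 1]])

```text
time_s: 15.88
ee_pos: [0.5079, -0.2066, 0.1406]
eef_rot: [0.619, 0.716, 0.244, 0.212]
force: [-6.7, -2.1, 4.1]
grip_width: 0.0182
```

```bash
python3 st.py; python3 rows.py .96 .15 8;
```

```text
t 15.875 u,v,n mm [-26.3  34.4  27.5] phi 0.917 r 43.3 F tan,rad,n [-3.   0.9  7.5] grip 0.018225262924295965 q [ 1.0984  0.2094 -0.598   2.2861 -1.088   0.3168  1.6777]
[[0.019, 0.019, 0.017, 0, 0, 0, 1], [0.04, 0.034, 0.034, 0, 0, 0, 1], [0.063, 0.045, 0.053, 0, 0, 0, 1], [0.087, 0.051, 0.072, 0, 0, 0, 1], [0.112, 0.053, 0.092, 0, 0, 0, 1], [0.137, 0.049, 0.111, 0, 0, 0, 1], [0.161, 0.042, 0.129, 0, 0, 0, 1], [0.185, 0.03, 0.145, 0, 0, 0, 1]]
```

Request:
drive_tool(commands=[[0.015, 0.019, 0.023, 0, 0, 0, 1], [0.036, 0.034, 0.04, 0, 0, 0, 1], [0.059, 0.045, 0.059, 0, 0, 0, 1], [0.083, 0.051, 0.078, 0, 0, 0, 1], [0.108, 0.053, 0.098, 0, 0, 0, 1], [0.133, 0.049, 0.117, 0, 0, 0, 1], [0.157, 0.042, 0.135, 0, 0, 0, 1], [0.181, 0.03, 0.151, 0, 0, 0, 1]])

```text
time_s: 16.88
ee_pos: [0.5448, -0.1981, 0.1702]
eef_rot: [0.618, 0.717, 0.245, 0.21]
force: [4.2, 0.3, -8.9]
grip_width: 0.0181
```

```bash
python3 st.py; python3 rows.py 2.16 .17 10;
```

```text
t 16.875 u,v,n mm [21.6 37.5 27.8] phi 2.094 r 43.2 F tan,rad,n [-1.7 -1.3 -9.6] grip 0.01806644970805873 q [ 0.9811  0.1877 -0.5394  2.2145 -0.9178  0.3438  1.4365]
[[0.025, -0.019, 0.017, 0, 0, 0, 1], [0.047, -0.043, 0.032, 0, 0, 0, 1], [0.066, -0.07, 0.043, 0, 0, 0, 1], [0.082, -0.101, 0.051, 0, 0, 0, 1], [0.093, -0.135, 0.056, 0, 0, 0, 1], [0.099, -0.17, 0.057, 0, 0, 0, 1], [0.101, -0.206, 0.054, 0, 0, 0, 1], [0.098, -0.241, 0.048, 0, 0, 0, 1], [0.09, -0.274, 0.038, 0, 0, 0, 1], [0.077, -0.305, 0.025, 0, 0, 0, 1]]
```

Request:
drive_tool(commands=[[0.027, -0.019, 0.014, 0, 0, 0, 1], [0.049, -0.043, 0.029, 0, 0, 0, 1], [0.068, -0.07, 0.04, 0, 0, 0, 1], [0.084, -0.101, 0.048, 0, 0, 0, 1], [0.095, -0.135, 0.053, 0, 0, 0, 1], [0.101, -0.17, 0.054, 0, 0, 0, 1], [0.103, -0.206, 0.051, 0, 0, 0, 1], [0.1, -0.241, 0.045, 0, 0, 0, 1], [0.092, -0.274, 0.035, 0, 0, 0, 1], [0.079, -0.305, 0.022, 0, 0, 0, 1]])

```text
time_s: 18.12
ee_pos: [0.5608, -0.2615, 0.1756]
eef_rot: [0.618, 0.716, 0.245, 0.212]
force: [-5.8, 2.8, 6.2]
grip_width: 0.0182
```

```bash
python3 st.py; python3 rows.py 3.86 .17 10;
```

```text
t 18.125 u,v,n mm [ 30.3 -27.5  27.9] phi -2.404 r 40.9 F tan,rad,n [-2.4 -2.8  8.2] grip 0.018245637055306786 q [ 1.0065  0.2602 -0.4728  2.1078 -0.8348  0.4105  1.4366]
[[-0.016, -0.027, -0.016, 0, 0, 0, 1], [-0.037, -0.051, -0.034, 0, 0, 0, 1], [-0.06, -0.069, -0.054, 0, 0, 0, 1], [-0.086, -0.082, -0.075, 0, 0, 0, 1], [-0.113, -0.089, -0.097, 0, 0, 0, 1], [-0.141, -0.09, -0.118, 0, 0, 0, 1], [-0.169, -0.085, -0.14, 0, 0, 0, 1], [-0.197, -0.074, -0.16, 0, 0, 0, 1], [-0.223, -0.058, -0.178, 0, 0, 0, 1], [-0.247, -0.037, -0.193, 0, 0, 0, 1]]
```

Request:
drive_tool(commands=[[-0.018, -0.027, -0.013, 0, 0, 0, 1], [-0.039, -0.051, -0.031, 0, 0, 0, 1], [-0.062, -0.069, -0.051, 0, 0, 0, 1], [-0.088, -0.082, -0.072, 0, 0, 0, 1], [-0.115, -0.089, -0.094, 0, 0, 0, 1], [-0.143, -0.09, -0.115, 0, 0, 0, 1], [-0.171, -0.085, -0.137, 0, 0, 0, 1], [-0.199, -0.074, -0.157, 0, 0, 0, 1]])

```text
time_s: 19.12
ee_pos: [0.5221, -0.2751, 0.1445]
eef_rot: [0.617, 0.717, 0.245, 0.213]
force: [5.2, 3.1, 1.5]
grip_width: 0.0182
```

```bash
python3 st.py; python3 - <<'E'
from wheel import *
c=shot('wrist','w5.png'); s=shot('side','s5.png')
a=c and cv2.imread('pics/w5.png'); b=cv2.imread('pics/s5.png')[140:240,200:290]
cv2.imwrite('pics/ws5.png',cv2.resize(np.hstack([a,cv2.resize(b,(346,384),interpolation=2)]),(798,357)))
def J(x): return o+Rz@np.array(x)
for y in (-.085,-.056,-.02,.084,.095,.115): print(y,proj(c,J((.02,y,.072))),proj(s,J((.02,y,.072))))
E
python3 rows.py 5.22 .1 10;
```

```text
t 19.125 u,v,n mm [-20.6 -35.4  28.1] phi -1.043 r 40.9 F tan,rad,n [-3.5 -4.7 -2.2] grip 0.018181922449912225 q [ 1.1274  0.29   -0.522   2.1686 -0.9464  0.3921  1.637 ]
-0.085 [292.866   74.7547] [245.9222 176.8566]
-0.056 [294.5342  31.563 ] [244.3841 181.9515]
-0.02 [296.8142 -27.4673] [242.4204 188.4563]
0.084 [ 305.1088 -242.2236] [236.383  208.4554]
0.095 [ 306.1769 -269.8776] [235.7105 210.6829]
0.115 [ 308.2372 -323.2207] [234.4702 214.7914]
[[-0.016, 0.009, -0.011, 0, 0, 0, 1], [-0.03, 0.02, -0.021, 0, 0, 0, 1], [-0.044, 0.032, -0.03, 0, 0, 0, 1], [-0.057, 0.046, -0.039, 0, 0, 0, 1], [-0.069, 0.062, -0.046, 0, 0, 0, 1], [-0.08, 0.079, -0.053, 0, 0, 0, 1], [-0.089, 0.097, -0.058, 0, 0, 0, 1], [-0.097, 0.116, -0.062, 0, 0, 0, 1], [-0.104, 0.136, -0.064, 0, 0, 0, 1], [-0.109, 0.156, -0.066, 0, 0, 0, 1]]
```

View pics/ws5.png

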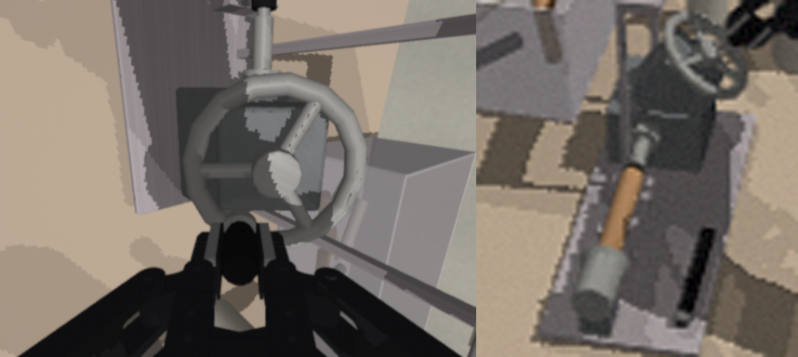

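Request:
drive_tool(commands=[[-0.016, 0.009, -0.011, 0, 0, 0, 1], [-0.03, 0.02, -0.021, 0, 0, 0, 1], [-0.044, 0.032, -0.03, 0, 0, 0, 1], [-0.057, 0.046, -0.039, 0, 0, 0, 1], [-0.069, 0.062, -0.046, 0, 0, 0, 1], [-0.08, 0.079, -0.053, 0, 0, 0, 1]])

```text
time_s: 19.98
ee_pos: [0.5071, -0.261, 0.1346]
eef_rot: [0.618, 0.716, 0.244, 0.214]
force: [8.7, 1.0, -2.3]
grip_width: 0.0181
```

```bash
python3 st.py; python3 rows.py 5.82 .08 4; python3 rows.py 6.14 .08 4;python3 rows.py 6.46 .08 4;python3 rows.py 6.78 .08 4
```

```text
t 19.975 u,v,n mm [-36.8 -19.4  28.1] phi -0.484 r 41.6 F tan,rad,n [-2.8 -4.7 -7.1] grip 0.018100636833413376 q [ 1.1658  0.2806 -0.5644  2.2189 -1.0165  0.3621  1.712 ]
[[-0.008, 0.014, -0.004, 0, 0, 0, 1], [-0.014, 0.029, -0.008, 0, 0, 0, 1], [-0.02, 0.045, -0.01, 0, 0, 0, 1], [-0.025, 0.061, -0.012, 0, 0, 0, 1]]
[[-0.004, 0.016, -0.001, 0, 0, 0, 1], [-0.006, 0.033, -0.001, 0, 0, 0, 1], [-0.008, 0.05, -0.001, 0, 0, 0, 1], [-0.009, 0.066, 0.001, 0, 0, 0, 1]]
[[0.0, 0.017, 0.002, 0, 0, 0, 1], [0.002, 0.033, 0.005, 0, 0, 0, 1], [0.005, 0.049, 0.009, 0, 0, 0, 1], [0.008, 0.065, 0.014, 0, 0, 0, 1]]
[[0.005, 0.015, 0.005, 0, 0, 0, 1], [0.01, 0.03, 0.011, 0, 0, 0, 1], [0.017, 0.044, 0.018, 0, 0, 0, 1], [0.024, 0.057, 0.025, 0, 0, 0, 1]]
```

Request:
drive_tool(commands=[[-0.006, 0.014, -0.007, 0, 0, 0, 1], [-0.012, 0.029, -0.011, 0, 0, 0, 1], [-0.018, 0.045, -0.013, 0, 0, 0, 1], [-0.018, 0.045, -0.013, 0, 0, 0, 1]])

```text
time_s: 20.48
ee_pos: [0.5033, -0.2534, 0.1323]
eef_rot: [0.618, 0.716, 0.244, 0.215]
force: [5.8, 1.2, 0.1]
grip_width: 0.0181
```

```bash
python3 st.py; python3 rows.py 6.06 .08 4
```

```text
t 20.475 u,v,n mm [-40.4 -11.2  27.9] phi -0.271 r 41.9 F tan,rad,n [-0.9 -4.6 -3.5] grip 0.018074605944350612 q [ 1.1739  0.2734 -0.5814  2.2377 -1.0429  0.3488  1.7317]
[[-0.005, 0.016, -0.002, 0, 0, 0, 1], [-0.009, 0.032, -0.003, 0, 0, 0, 1], [-0.011, 0.049, -0.003, 0, 0, 0, 1], [-0.013, 0.066, -0.003, 0, 0, 0, 1]]
```

Request:
drive_tool(commands=[[-0.005, 0.016, -0.002, 0, 0, 0, 1], [-0.009, 0.032, -0.003, 0, 0, 0, 1], [-0.009, 0.032, -0.003, 0, 0, 0, 1]])

```text
time_s: 20.85
ee_pos: [0.5013, -0.2475, 0.1315]
eef_rot: [0.619, 0.715, 0.243, 0.215]
force: [7.9, 1.3, -3.3]
grip_width: 0.0183
```

```bash
python3 st.py; python3 rows.py 6.22 .08 4
```

```text
t 20.85 u,v,n mm [-41.8  -5.1  28. ] phi -0.12 r 42.1 F tan,rad,n [-0.4 -4.3 -7.5] grip 0.018332443771530305 q [ 1.1763  0.267  -0.5922  2.2498 -1.0583  0.3406  1.7399]
[[-0.003, 0.017, -0.0, 0, 0, 0, 1], [-0.004, 0.033, 0.0, 0, 0, 0, 1], [-0.005, 0.05, 0.002, 0, 0, 0, 1], [-0.005, 0.067, 0.004, 0, 0, 0, 1]]
```

Request:
drive_tool(commands=[[-0.003, 0.017, 0.0, 0, 0, 0, 1], [-0.004, 0.033, 0.0, 0, 0, 0, 1], [-0.004, 0.033, 0.0, 0, 0, 0, 1]])

```text
time_s: 21.22
ee_pos: [0.5, -0.2415, 0.1311]
eef_rot: [0.619, 0.715, 0.243, 0.215]
force: [6.4, -1.1, -3.3]
grip_width: 0.0183
```

```bash
python3 st.py; python3 rows.py 6.38 .08 4
```

```text
t 21.225 u,v,n mm [-42.3   1.   27.9] phi 0.024 r 42.3 F tan,rad,n [-1.9 -2.9 -6.4] grip 0.018316782928752398 q [ 1.1759  0.26   -0.6016  2.2604 -1.0714  0.3325  1.7432]
[[-0.001, 0.017, 0.001, 0, 0, 0, 1], [-0.0, 0.033, 0.004, 0, 0, 0, 1], [0.001, 0.05, 0.007, 0, 0, 0, 1], [0.004, 0.066, 0.01, 0, 0, 0, 1]]
```

Request:
drive_tool(commands=[[-0.001, 0.017, 0.001, 0, 0, 0, 1], [0.0, 0.033, 0.004, 0, 0, 0, 1], [0.0, 0.033, 0.004, 0, 0, 0, 1]])

```text
time_s: 21.6
ee_pos: [0.4995, -0.235, 0.1314]
eef_rot: [0.619, 0.715, 0.242, 0.215]
force: [6.4, -1.0, -4.7]
grip_width: 0.0181
```

```bash
python3 st.py; python3 rows.py 6.54 .08 4
```

```text
t 21.6 u,v,n mm [-41.8   7.5  27.9] phi 0.178 r 42.5 F tan,rad,n [-1.6 -2.3 -7.5] grip 0.018129906165495903 q [ 1.1724  0.252  -0.6097  2.2697 -1.0809  0.3259  1.7409]
[[0.002, 0.016, 0.003, 0, 0, 0, 1], [0.004, 0.033, 0.007, 0, 0, 0, 1], [0.008, 0.048, 0.011, 0, 0, 0, 1], [0.012, 0.064, 0.017, 0, 0, 0, 1]]
```

Request:
drive_tool(commands=[[0.004, 0.016, 0.0, 0, 0, 0, 1], [0.006, 0.033, 0.004, 0, 0, 0, 1], [0.006, 0.033, 0.004, 0, 0, 0, 1]])

```text
time_s: 21.98
ee_pos: [0.5, -0.2271, 0.1324]
eef_rot: [0.619, 0.715, 0.243, 0.214]
force: [-3.3, -2.6, 4.8]
grip_width: 0.0183
```

```bash
python3 st.py; python3 rows.py 6.70 .08 4
```

```text
t 21.975 u,v,n mm [-39.9  15.3  27.7] phi 0.366 r 42.8 F tan,rad,n [-1.9 -0.9  6. ] grip 0.01834167237425529 q [ 1.1659  0.2434 -0.6174  2.2777 -1.0882  0.3219  1.7345]
[[0.004, 0.016, 0.005, 0, 0, 0, 1], [0.008, 0.031, 0.01, 0, 0, 0, 1], [0.014, 0.046, 0.016, 0, 0, 0, 1], [0.02, 0.06, 0.022, 0, 0, 0, 1]]
```

Request:
drive_tool(commands=[[0.004, 0.016, 0.005, 0, 0, 0, 1], [0.008, 0.031, 0.01, 0, 0, 0, 1], [0.008, 0.031, 0.01, 0, 0, 0, 1]])

```text
time_s: 22.35
ee_pos: [0.5015, -0.2198, 0.1343]
eef_rot: [0.619, 0.716, 0.244, 0.213]
force: [-6.3, -2.7, 6.0]
grip_width: 0.018
```

```bash
python3 st.py; python3 rows.py 6.86 .08 4
```

```text
t 22.35 u,v,n mm [-36.7  22.3  27.6] phi 0.546 r 43.0 F tan,rad,n [-2.3  0.4  8.8] grip 0.017965937743363716 q [ 1.1562  0.234  -0.623   2.283  -1.0903  0.3183  1.7216]
[[0.006, 0.015, 0.006, 0, 0, 0, 1], [0.012, 0.029, 0.013, 0, 0, 0, 1], [0.02, 0.042, 0.02, 0, 0, 0, 1], [0.028, 0.054, 0.028, 0, 0, 0, 1]]
```

Request:
drive_tool(commands=[[0.0045, 0.015, 0.008, 0, 0, 0, 1], [0.0105, 0.029, 0.015, 0, 0, 0, 1], [0.0105, 0.029, 0.015, 0, 0, 0, 1]])

```text
time_s: 22.72
ee_pos: [0.5041, -0.2127, 0.1371]
eef_rot: [0.618, 0.716, 0.244, 0.213]
force: [-2.5, -3.6, 3.5]
grip_width: 0.018
```

```bash
python3 st.py; python3 rows.py 7.02 .08 4
```

```text
t 22.725 u,v,n mm [-32.1  28.9  27.6] phi 0.732 r 43.2 F tan,rad,n [-2.5 -2.   4.6] grip 0.017955449577077447 q [ 1.1437  0.2244 -0.6263  2.2854 -1.0871  0.3165  1.702 ]
[[0.007, 0.013, 0.007, 0, 0, 0, 1], [0.016, 0.026, 0.015, 0, 0, 0, 1], [0.025, 0.037, 0.023, 0, 0, 0, 1], [0.035, 0.047, 0.032, 0, 0, 0, 1]]
```

Request:
drive_tool(commands=[[0.007, 0.013, 0.007, 0, 0, 0, 1], [0.016, 0.026, 0.015, 0, 0, 0, 1], [0.016, 0.026, 0.015, 0, 0, 0, 1]])

```text
time_s: 23.1
ee_pos: [0.5067, -0.2082, 0.1396]
eef_rot: [0.619, 0.716, 0.244, 0.212]
force: [-3.3, -4.9, 2.0]
grip_width: 0.0177
```

```bash
python3 st.py; python3 rows.py 7.18 .08 4
```

```text
t 23.1 u,v,n mm [-28.   33.   27.6] phi 0.867 r 43.3 F tan,rad,n [-4.3 -2.1  4. ] grip 0.017726761767961584 q [ 1.1296  0.2163 -0.6256  2.2858 -1.0793  0.313   1.6782]
[[0.009, 0.011, 0.008, 0, 0, 0, 1], [0.019, 0.022, 0.017, 0, 0, 0, 1], [0.03, 0.031, 0.026, 0, 0, 0, 1], [0.041, 0.039, 0.036, 0, 0, 0, 1]]
```

Request:
drive_tool(commands=[[0.009, 0.011, 0.008, 0, 0, 0, 1], [0.009, 0.011, 0.008, 0, 0, 0, 1]])

```text
time_s: 23.35
ee_pos: [0.508, -0.2064, 0.1407]
eef_rot: [0.619, 0.716, 0.243, 0.212]
force: [-4.7, -5.8, 1.3]
grip_width: 0.018
```

```bash
python3 st.py; python3 rows.py 7.26 .08 4
```

```text
t 23.35 u,v,n mm [-26.2  34.6  27.6] phi 0.924 r 43.4 F tan,rad,n [-5.9 -1.9  4.3] grip 0.017958505225062475 q [ 1.1222  0.2128 -0.6241  2.2853 -1.0734  0.3115  1.6651]
[[0.01, 0.01, 0.009, 0, 0, 0, 1], [0.02, 0.02, 0.018, 0, 0, 0, 1], [0.032, 0.028, 0.027, 0, 0, 0, 1], [0.043, 0.035, 0.037, 0, 0, 0, 1]]
```

Resistance is rising: tangential force went from about 2.4 N to 5.9 N over about 0.14 rad. That means the blank is on the stop at a clamp of roughly 8–15 N, so I ease off slightly, open the jaws and back out along the axis.

Request:
drive_tool(commands=[[-0.003, -0.004, -0.003, 0, 0, 0, 1], [-0.003, -0.004, -0.003, 0, 0, 0, 0.5], [-0.003, -0.004, -0.003, 0, 0, 0, 0], [-0.003, -0.004, -0.003, 0, 0, 0, 0], [-0.003, -0.004, -0.003, 0, 0, 0, 0]])

```text
time_s: 23.98
ee_pos: [0.5087, -0.2052, 0.1409]
eef_rot: [0.618, 0.717, 0.245, 0.212]
force: [0.4, 0.1, -1.0]
grip_width: 0.0426
```

Request:
drive_tool(commands=[[-0.06, -0.009, 0.079, 0, 0, 0, 0], [-0.18, -0.026, 0.237, 0, 0, 0, 0], [-0.364, -0.053, 0.474, 0, 0, 0, 0], [-0.5, -0.07, 0.6, 0, 0, 0, 0], [-0.5, -0.07, 0.6, 0, 0, 0, 0]])

```text
time_s: 24.6
ee_pos: [0.408, -0.2219, 0.263]
eef_rot: [0.618, 0.716, 0.243, 0.215]
force: [-0.5, 0.0, -1.3]
grip_width: 0.0431
```

```bash
python3 - <<'E'
from wheel import *
o_=arm.get_obs(); print(o_['ee_pos'],o_['force'],o_['grip_width'])
def J(x): return o+Rz@np.array(x)
c=shot('wrist','w6.png'); s=shot('side','s6.png')
for k in (c,s):
  for q in ('knob_grip','quill','blank'): print(q,[(np.round(x['location'],1).tolist(),round(x['confidence'],2)) for x in arm.place_of(k,q)[:3]])
for ph in (.7,.8,.9,1.0,1.1): print(ph,proj(c,knob(ph)),proj(c,knob(ph,.047)))
for y in (-.028,-.018,-.008,.0,.052,.095): print('y',y,proj(c,J((.02,y,.06))),proj(s,J((.02,y,.06))))
a=cv2.imread('pics/w6.png'); b=cv2.imread('pics/s6.png')[140:240,200:290]
cv2.imwrite('pics/ws6.png',cv2.resize(np.hstack([a,cv2.resize(b,(346,384),interpolation=2)]),(798,357)))
E
```

```text
[ 0.408  -0.2219  0.263 ] [-0.522   0.0166 -1.3334] 0.043070541616062705
knob_grip [([256.6, 185.7], 0.92)]
quill [([256.4, 186.3], 0.61), ([282.1, 73.2], 0.59), ([278.5, 57.5], 0.36)]
blank [([282.4, 15.2], 0.65)]
knob_grip [([273.7, 156.6], 0.59), ([263.4, 141.4], 0.26)]
quill [([246.1, 187.3], 0.6)]
blank [([291.9, 331.1], 0.96), ([284.1, 272.1], 0.79), ([237.1, 202.5], 0.65)]
0.7 [257.0351 186.0202] [257.0532 190.8721]
0.8 [259.9437 183.0639] [260.1061 187.786 ]
0.9 [263.1658 180.3819] [263.4892 184.9855]
1.0 [266.6686 178.0066] [267.1677 182.5043]
1.1 [270.4152 175.9668] [271.103  180.3731]
y -0.028 [280.2148  89.5337] [242.9623 189.512 ]
y -0.018 [280.4364  81.2239] [242.4128 191.3448]
y -0.008 [280.6617  72.7717] [241.8584 193.1936]
y 0.0 [280.8448  65.905 ] [241.4114 194.6844]
y 0.052 [282.0992  18.8526] [238.4276 204.636 ]
y 0.095 [283.2291 -23.5292] [235.8525 213.2241]
```

View pics/ws6.png

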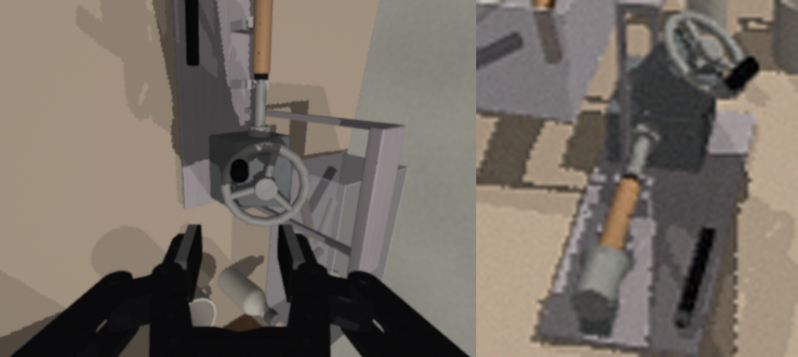

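The wrist view shows the quill tip against the blank's rear end, and the side view shows the blank in the tube. The knob may have sprung back a little on release, so I check its angle by fitting its silhouette, calibrated on the earlier shot.

```bash
python3 - <<'E'
from wheel import *
import pickle
from scipy.optimize import minimize
k1=pickle.load(open('k1.pkl','rb')); c=shot('wrist')
def obs(c,ph0):
    m=(c['color'].max(2)<30)&(cv2.circle(np.zeros((384,512),np.uint8),tuple(int(x) for x in proj(c,knob(ph0,.035))),26,1,-1)>0)
    k,l,st,ce=cv2.connectedComponentsWithStats(m.astype(np.uint8)); i=1+st[1:,4].argmax(); print(st[i]); return l==i
def sil(c,du,dv):
    b=C+du*u+dv*v; a=np.linspace(0,6.283,40)
    pts=np.array([proj(c,b+.010*(u*np.cos(x)+v*np.sin(x))+h*n) for h in (.009,.047) for x in a])
    im=np.zeros((384*4,512*4),np.uint8); cv2.fillConvexPoly(im,cv2.convexHull((pts*4+1.5).astype(np.int32)),255)
    return cv2.resize(im,(512,384),interpolation=cv2.INTER_AREA)/255.
for nm,cc,ph0 in (('k1',k1,.35),('now',c,.85)):
    M=obs(cc,ph0).astype(float); x0=np.array([-42*np.cos(ph0),42*np.sin(ph0)])
    r=minimize(lambda x:np.abs(sil(cc,x[0]/1e3,x[1]/1e3)-M).sum(),x0,method='Nelder-Mead',options=dict(initial_simplex=[x0,x0+[3,0],x0+[0,3]],xatol=.05,fatol=.1))
    print(nm,'u,v mm',r.x,'phi',np.arctan2(r.x[1],-r.x[0]),'r',np.hypot(*r.x),'resid px',r.fun,M.sum())
E
```

```text
[248 184  25  34 703]
k1 u,v mm [-40.9628  15.2096] phi 0.35552457266938237 r 43.69533997038336 resid px 207.7686274509804 703.0
[249 176  20  25 406]
now u,v mm [-31.6743  30.477 ] phi 0.76613630255525 r 43.95581105028168 resid px 139.7019607843137 406.0
```

The knob fit gives phi ≈ 0.77 now, against 0.92 at release. The fit reads 0.356 on the earlier shot, where the grasp gave 0.351. So the wheel bounced back about 0.16 rad, leaving an estimated clamp of only 2–5 N. I re-grip and rewind to about 0.87 (8–10 N), which the wheel's friction can hold.

Request:
drive_tool(commands=[[0.2, 0.01, -0.25, 0, 0, 0, -0.3], [0.2975, 0.0145, -0.376, 0, 0, 0, -0.3], [0.2975, 0.0145, -0.376, 0, 0, 0, -0.3], [0.38, 0.027, -0.48, 0, 0, 0, -0.3], [0.45, 0.037, -0.57, 0, 0, 0, -0.3], [0.4795, 0.041, -0.613, 0, 0, 0, -0.3], [0.4795, 0.041, -0.613, 0, 0, 0, -0.3], [0.4795, 0.041, -0.613, 0, 0, 0, 0.3], [0.4795, 0.041, -0.613, 0, 0, 0, 1], [0.4795, 0.041, -0.613, 0, 0, 0, 1]])

```text
time_s: 26.3
ee_pos: [0.504, -0.2126, 0.139]
eef_rot: [0.618, 0.716, 0.244, 0.213]
force: [-5.1, 0.0, 5.2]
grip_width: 0.0183
```

Request:
drive_tool(commands=[[0, 0, 0, 0, 0, 0, 1], [0, 0, 0, 0, 0, 0, 1], [0, 0, 0, 0, 0, 0, 1]])

```text
time_s: 26.68
ee_pos: [0.5039, -0.2126, 0.139]
eef_rot: [0.618, 0.716, 0.244, 0.213]
force: [-5.1, 0.0, 4.5]
grip_width: 0.0178
```

```bash
python3 st.py; python3 rows.py .77 .05 4
```

```text
t 26.675 u,v,n mm [-31.1  29.   29.2] phi 0.75 r 42.6 F tan,rad,n [-0.3  1.4  6.7] grip 0.017815004419539354 q [ 1.1376  0.218  -0.6197  2.2858 -1.0854  0.3208  1.6963]
[[0.005, 0.008, 0.005, 0, 0, 0, 1], [0.01, 0.016, 0.009, 0, 0, 0, 1], [0.015, 0.023, 0.014, 0, 0, 0, 1], [0.021, 0.03, 0.02, 0, 0, 0, 1]]
```

Request:
drive_tool(commands=[[0.005, 0.008, 0.005, 0, 0, 0, 1], [0.01, 0.016, 0.009, 0, 0, 0, 1], [0.01, 0.016, 0.009, 0, 0, 0, 1]])

```text
time_s: 27.05
ee_pos: [0.5047, -0.2112, 0.1397]
eef_rot: [0.62, 0.715, 0.243, 0.213]
force: [-5.9, -2.3, 2.7]
grip_width: 0.0179
```

```bash
python3 st.py; python3 rows.py .87 .05 4
```

```text
t 27.05 u,v,n mm [-29.9  30.3  29.2] phi 0.793 r 42.6 F tan,rad,n [-3.3  1.3  5.9] grip 0.01788787155540073 q [ 1.1294  0.2136 -0.6179  2.2867 -1.0801  0.3162  1.6819]
[[0.005, 0.007, 0.005, 0, 0, 0, 1], [0.011, 0.014, 0.01, 0, 0, 0, 1], [0.017, 0.021, 0.016, 0, 0, 0, 1], [0.024, 0.027, 0.021, 0, 0, 0, 1]]
```

Request:
drive_tool(commands=[[0.005, 0.007, 0.005, 0, 0, 0, 1], [0.011, 0.014, 0.01, 0, 0, 0, 1], [0.011, 0.014, 0.01, 0, 0, 0, 1]])

```text
time_s: 27.42
ee_pos: [0.5064, -0.2086, 0.1413]
eef_rot: [0.62, 0.715, 0.242, 0.213]
force: [-6.3, -3.3, 2.3]
grip_width: 0.0182
```

```bash
python3 st.py; python3 rows.py .97 .05 4
```

```text
t 27.425 u,v,n mm [-27.4  32.6  29.2] phi 0.873 r 42.6 F tan,rad,n [-4.5  0.8  5.9] grip 0.018227697135128798 q [ 1.1202  0.209  -0.6165  2.2862 -1.0732  0.3147  1.6658]
[[0.006, 0.007, 0.005, 0, 0, 0, 1], [0.012, 0.013, 0.011, 0, 0, 0, 1], [0.019, 0.019, 0.017, 0, 0, 0, 1], [0.026, 0.024, 0.023, 0, 0, 0, 1]]
```

Request:
drive_tool(commands=[[-0.006, -0.007, -0.005, 0, 0, 0, 1], [-0.006, -0.007, -0.005, 0, 0, 0, 1]])

```text
time_s: 27.68
ee_pos: [0.5062, -0.2089, 0.1411]
eef_rot: [0.619, 0.716, 0.244, 0.213]
force: [-5.9, -2.5, 5.0]
grip_width: 0.018
```

```bash
python3 st.py
```

```text
t 27.675 u,v,n mm [-27.6  32.4  29.1] phi 0.864 r 42.6 F tan,rad,n [-2.4 -0.   7.7] grip 0.01802755381969629 q [ 1.1249  0.211  -0.6185  2.2859 -1.0775  0.3173  1.6743]
```

Request:
drive_tool(commands=[[-0.004, -0.005, -0.004, 0, 0, 0, 1], [-0.004, -0.005, -0.004, 0, 0, 0, 1]])

```text
time_s: 27.92
ee_pos: [0.5057, -0.2096, 0.1406]
eef_rot: [0.619, 0.716, 0.244, 0.213]
force: [-6.3, -1.1, 5.9]
grip_width: 0.0182
```

```bash
python3 st.py
```

```text
t 27.925 u,v,n mm [-28.4  31.7  29.1] phi 0.841 r 42.6 F tan,rad,n [-1.2  0.8  8.6] grip 0.018216690359375134 q [ 1.1283  0.2126 -0.6194  2.286  -1.0803  0.3181  1.6804]
```

Request:
drive_tool(commands=[[0, 0, 0, 0, 0, 0, 0.5], [0, 0, 0, 0, 0, 0, 0], [0, 0, 0, 0, 0, 0, 0], [0, 0, 0, 0, 0, 0, 0], [-0.06, -0.009, 0.079, 0, 0, 0, 0], [-0.18, -0.026, 0.237, 0, 0, 0, 0], [-0.364, -0.053, 0.474, 0, 0, 0, 0], [-0.5, -0.07, 0.6, 0, 0, 0, 0], [-0.5, -0.07, 0.6, 0, 0, 0, 0], [-0.5, -0.07, 0.6, 0, 0, 0, 0]])

```text
time_s: 29.18
ee_pos: [0.4068, -0.2216, 0.2597]
eef_rot: [0.618, 0.717, 0.245, 0.212]
force: [1.3, 0.3, 0.3]
grip_width: 0.0429
```

```bash
cat > kfit.py <<'E'
from wheel import *
import pickle
from scipy.optimize import minimize
c=shot('wrist','kf.png')
def obs(c,ph0):
    m=(c['color'].max(2)<30)&(cv2.circle(np.zeros((384,512),np.uint8),tuple(int(x) for x in proj(c,knob(ph0,.035))),26,1,-1)>0)
    k,l,st,ce=cv2.connectedComponentsWithStats(m.astype(np.uint8)); i=1+st[1:,4].argmax(); return l==i
def sil(c,du,dv):
    b=C+du*u+dv*v; a=np.linspace(0,6.283,40)
    pts=np.array([proj(c,b+.010*(u*np.cos(x)+v*np.sin(x))+h*n) for h in (.009,.047) for x in a])
    im=np.zeros((384*4,512*4),np.uint8); cv2.fillConvexPoly(im,cv2.convexHull((pts*4+1.5).astype(np.int32)),255)
    return cv2.resize(im,(512,384),interpolation=cv2.INTER_AREA)/255.
ph0=.83; M=obs(c,ph0).astype(float); x0=np.array([-42*np.cos(ph0),42*np.sin(ph0)])
r=minimize(lambda x:np.abs(sil(c,x[0]/1e3,x[1]/1e3)-M).sum(),x0,method='Nelder-Mead',options=dict(initial_simplex=[x0,x0+[3,0],x0+[0,3]],xatol=.05,fatol=.1))
print('u,v mm',r.x,'phi',np.arctan2(r.x[1],-r.x[0]),'r',np.hypot(*r.x),'resid px',r.fun,M.sum())
E
python3 kfit.py; python3 kfit.py
```

```text
u,v mm [-30.7886  30.3037] phi 0.7774614126081631 r 43.20018187637571 resid px 138.4470588235294 402.0
u,v mm [-30.9198  31.0342] phi 0.787245994686183 r 43.8081806615167 resid px 137.32549019607842 403.0
```

Going by the arm readings and the knob fit, the wheel slips back on release to an estimated 3–5 N, which is marginal. I re-grip, rewind, then unload the arm slowly to zero tangential force before opening, so there's no rebound.

Request:
drive_tool(commands=[[0.2, 0.012, -0.25, 0, 0, 0, -0.3], [0.306, 0.023, -0.365, 0, 0, 0, -0.3], [0.306, 0.023, -0.365, 0, 0, 0, -0.3], [0.39, 0.035, -0.47, 0, 0, 0, -0.3], [0.46, 0.045, -0.565, 0, 0, 0, -0.3], [0.488, 0.0495, -0.602, 0, 0, 0, -0.3], [0.488, 0.0495, -0.602, 0, 0, 0, -0.3], [0.488, 0.0495, -0.602, 0, 0, 0, 0.3], [0.488, 0.0495, -0.602, 0, 0, 0, 1], [0.488, 0.0495, -0.602, 0, 0, 0, 1]])

```text
time_s: 30.52
ee_pos: [0.5039, -0.2133, 0.1407]
eef_rot: [0.618, 0.716, 0.244, 0.213]
force: [-5.1, -1.2, 5.2]
grip_width: 0.0177
```

Request:
drive_tool(commands=[[0, 0, 0, 0, 0, 0, 1], [0, 0, 0, 0, 0, 0, 1]])

```text
time_s: 30.78
ee_pos: [0.5039, -0.2133, 0.1406]
eef_rot: [0.618, 0.716, 0.244, 0.213]
force: [-4.8, -0.1, 6.8]
grip_width: 0.0181
```

```bash
python3 st.py; python3 rows.py .77 .05 4
```

```text
t 30.775 u,v,n mm [-30.2  28.4  30.6] phi 0.754 r 41.5 F tan,rad,n [0.7 0.1 8.3] grip 0.018148684006024145 q [ 1.1359  0.2139 -0.6161  2.2846 -1.08    0.3255  1.6897]
[[0.005, 0.008, 0.005, 0, 0, 0, 1], [0.01, 0.016, 0.009, 0, 0, 0, 1], [0.015, 0.023, 0.014, 0, 0, 0, 1], [0.021, 0.03, 0.02, 0, 0, 0, 1]]
```

Request:
drive_tool(commands=[[0.005, 0.008, 0.005, 0, 0, 0, 1], [0.01, 0.016, 0.009, 0, 0, 0, 1], [0.015, 0.023, 0.014, 0, 0, 0, 1], [0.021, 0.03, 0.02, 0, 0, 0, 1], [0.021, 0.03, 0.02, 0, 0, 0, 1]])

```text
time_s: 31.4
ee_pos: [0.5063, -0.2095, 0.143]
eef_rot: [0.62, 0.715, 0.242, 0.213]
force: [-3.6, -3.3, -0.4]
grip_width: 0.018
```

```bash
python3 st.py; python3 rows.py .97 .04 3
```

```text
t 31.4 u,v,n mm [-26.5  31.8  30.7] phi 0.875 r 41.4 F tan,rad,n [-4.4  0.1  2.1] grip 0.018029921782736928 q [ 1.1185  0.2048 -0.6126  2.285  -1.0669  0.3188  1.6582]
[[0.005, 0.005, 0.004, 0, 0, 0, 1], [0.01, 0.01, 0.009, 0, 0, 0, 1], [0.015, 0.015, 0.013, 0, 0, 0, 1]]
```

Request:
drive_tool(commands=[[-0.004, -0.0045, -0.0035, 0, 0, 0, 1], [-0.008, -0.0095, -0.0075, 0, 0, 0, 1], [-0.011, -0.014, -0.011, 0, 0, 0, 1], [-0.011, -0.014, -0.011, 0, 0, 0, 1]])

```text
time_s: 31.9
ee_pos: [0.5057, -0.2104, 0.1423]
eef_rot: [0.618, 0.716, 0.244, 0.213]
force: [-7.7, -1.4, 7.3]
grip_width: 0.0181
```

```bash
python3 st.py
```

```text
t 31.9 u,v,n mm [-27.5  30.9  30.5] phi 0.845 r 41.4 F tan,rad,n [-1.4  0.9 10.5] grip 0.018114031860095463 q [ 1.1276  0.2092 -0.6161  2.2844 -1.0754  0.3235  1.6755]
```

Request:
drive_tool(commands=[[-0.003, -0.004, -0.003, 0, 0, 0, 1], [-0.003, -0.004, -0.003, 0, 0, 0, 1]])

```text
time_s: 32.15
ee_pos: [0.5053, -0.2111, 0.1419]
eef_rot: [0.618, 0.716, 0.244, 0.213]
force: [-8.0, -1.4, 8.8]
grip_width: 0.0179
```

```bash
python3 st.py
```

```text
t 32.15 u,v,n mm [-28.1  30.4  30.5] phi 0.823 r 41.4 F tan,rad,n [-0.9  0.5 11.9] grip 0.017887072256664954 q [ 1.1301  0.2105 -0.6165  2.2846 -1.0774  0.324   1.6802]
```

Request:
drive_tool(commands=[[-0.002, -0.002, -0.002, 0, 0, 0, 1], [-0.003, -0.004, -0.003, 0, 0, 0, 1], [-0.003, -0.004, -0.003, 0, 0, 0, 1]])

```text
time_s: 32.52
ee_pos: [0.5048, -0.2117, 0.1414]
eef_rot: [0.618, 0.716, 0.244, 0.213]
force: [-8.4, -1.3, 9.5]
grip_width: 0.0179
```

```bash
python3 st.py
```

```text
t 32.525 u,v,n mm [-28.8  29.8  30.5] phi 0.802 r 41.5 F tan,rad,n [-0.7  0.6 12.7] grip 0.017910494268196454 q [ 1.1326  0.2119 -0.6169  2.2847 -1.0792  0.3246  1.6847]
```

Request:
drive_tool(commands=[[-0.002, -0.002, -0.002, 0, 0, 0, 1], [-0.003, -0.004, -0.002, 0, 0, 0, 1], [-0.003, -0.004, -0.002, 0, 0, 0, 1]])

```text
time_s: 32.9
ee_pos: [0.5045, -0.2123, 0.1411]
eef_rot: [0.618, 0.716, 0.245, 0.213]
force: [-6.8, -1.0, 7.8]
grip_width: 0.0181
```

```bash
python3 st.py
```

```text
t 32.9 u,v,n mm [-29.3  29.3  30.5] phi 0.784 r 41.5 F tan,rad,n [-0.5  0.4 10.4] grip 0.018099039896121362 q [ 1.1347  0.2129 -0.6171  2.2846 -1.0806  0.3253  1.6884]
```

Backing off, the tangential force falls linearly (about 15 N/rad, as the 6 N/mm spring predicts) and heads to zero near phi 0.75. The wheel came to rest there after both earlier releases. So its own friction holds the clamp there, at roughly 5–10 N. I ease the last bit off, open and retreat.

Request:
drive_tool(commands=[[-0.002, -0.003, -0.002, 0, 0, 0, 1], [-0.002, -0.003, -0.002, 0, 0, 0, 1], [-0.002, -0.003, -0.002, 0, 0, 0, 0.5], [-0.002, -0.003, -0.002, 0, 0, 0, 0], [-0.002, -0.003, -0.002, 0, 0, 0, 0], [-0.06, -0.009, 0.079, 0, 0, 0, 0], [-0.18, -0.026, 0.237, 0, 0, 0, 0], [-0.364, -0.053, 0.474, 0, 0, 0, 0], [-0.5, -0.07, 0.6, 0, 0, 0, 0], [-0.5, -0.07, 0.6, 0, 0, 0, 0]])

```text
time_s: 34.15
ee_pos: [0.4039, -0.2274, 0.2621]
eef_rot: [0.618, 0.716, 0.243, 0.215]
force: [0.4, 0.0, 1.7]
grip_width: 0.0426
```

Request:
drive_tool(commands=[[0, 0, 0, 0, 0, 0, 0], [0, 0, 0, 0, 0, 0, 0], [0, 0, 0, 0, 0, 0, 0], [0, 0, 0, 0, 0, 0, 0]])

```text
time_s: 34.65
ee_pos: [0.4045, -0.225, 0.2594]
eef_rot: [0.618, 0.717, 0.245, 0.211]
force: [-0.5, -0.4, -0.1]
grip_width: 0.0429
```

```bash
python3 kfit.py; python3 kfit.py; python3 - <<'E'
from wheel import *
print(arm.get_obs()['force'],arm.get_obs()['time_s'])
a=cv2.imread('pics/kf.png'); s=shot('side','s7.png'); b=cv2.imread('pics/s7.png')[140:240,200:290]
cv2.imwrite('pics/fin.png',cv2.resize(np.hstack([cv2.resize(a[0:220,180:360],(314,384),interpolation=2),cv2.resize(b,(346,384),interpolation=2)]),(792,460)))
E
```

```text
u,v mm [-30.7706  31.1396] phi 0.7913589683317594 r 43.77787532888271 resid px 134.7019607843137 396.0
u,v mm [-31.3021  30.9244] phi 0.7793275608776132 r 44.001576633778654 resid px 138.95686274509805 392.0
[-0.387  -0.8402 -0.1742] 34.75
```

View pics/fin.png

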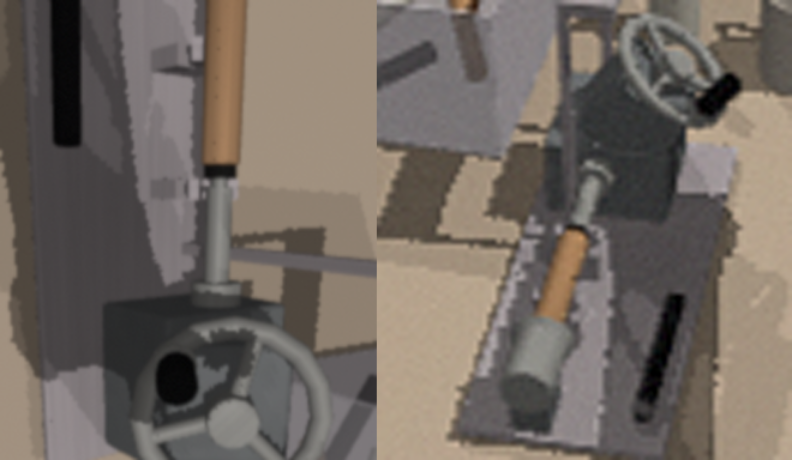

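The quill's rubber tip bears on the blank, the blank runs into the tube, and the marker and the other things are where they were. The knob came to rest at phi ≈ 0.78, the same place as after the second release and close to the first (0.77), so I hand in.

```bash
python3 -c "
from workcell import arm
print(arm.job_done())"
```

```text
the job is handed in; nothing more can be done
None
```

I laid the blank in both V supports and let go. Then I wound the handwheel about 6.7 rad clockwise, until the blank met the end stop, and handed in with the blank clamped. No verdict was given.

**Stop position:** the force rise puts the front end about 27 mm into the tube, assuming the quill started fully back. That lies within the 20–36 mm range given for the stop.

**Clamp:** the force on the blank was never measured directly.
- **Force:** I estimate 5–10 N at rest, from the arm's winding and backing-off forces. Another reading of those forces gave only about 3–4 N, so the margin over the required 3 N is not certain. The most I estimate was ever applied is about 15 N, against the 60 N limit.
- **Spring-back:** the wheel slipped back about 0.16 rad on the first release and less on the second. I re-gripped twice. The last time I rewound it and unloaded the arm slowly before opening the jaws. All three releases ended with the knob at nearly the same angle (0.77–0.79 rad), so friction seems to hold it there.

**Last checks:** the final pictures show the quill tip against the blank, the blank in the tube on the spindle line, and marker_a in place. I did not check the other bystanders separately. The gripper was clear of everything at about 35 s.

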